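Refill the toy-car dispenser in a second-hand shop and vend one

ROBOT

A 6-joint arm with a two-finger parallel gripper is mounted at the origin on the work surface. World frame = base frame: x ahead of the robot, y to its left, z up, the work surface at z = 0. Lengths are in m, angles in rad, forces in N, time in s.
With the tool pointing down it reaches from about 0.35 to 0.975 m from the base axis. Payload 4.9 kg.
Tool frame: the origin (TCP) lies midway between the tips of the shut fingers; the grasp point (between the pads) lies 19 mm behind it; z points along the fingers, y is the line along which they close (so a half turn about z gives the same grasp; the last joint's range is limited). The gripper opens to 85 mm and grips with 20 to 120 N. Pads are 22 mm wide; open, the fingers measure 114 mm over their backs; the gripper's body (76 mm by 85 mm) begins 54 mm behind the grasp point. The pads swing forward as they close: fully open they stand 13 mm farther back than shut.
Start: joints at [-1.312, 0.053, 1.613, -0, 1.476, -0.119], TCP at [0.231, -0.581, 0.231] pointing down, gripper open.
Joint ranges: [-3.01, 3.01], [-1.01, 2.22], [0.06, 2.58], [-1.02, 4.17], [0.09, 2.62], [-3.14, 3.14]. Speed limits (rad/s): [2.57, 2.57, 3.14, 3.14, 3.14, 3.14].

INTERFACE

Orientations are given as a unit quaternion [w, x, y, z].
In Python, from plant import manip gives the robot as it stands.
- The arm moves only by the tool carry_out, never from a script. Its argument "moves" is a list of rows, each a list of 7 numbers: the opening, from 0 (shut) to 1 (fully open), then the shift along the tool's x, y, z normalised to -1 to 1, where 1 is 0.4 m, then the turn, a rotation vector about the tool's x, y, z normalised to -1 to 1, where 1 is 0.5 rad. In form: [[grip, dx, dy, dz, rx, ry, rz], ...]. A call has 1 to 8 rows; each row is the pose to reach, as a shift and turn from the pose commanded when the call began, along the tool's axes at that moment; what a row does not reach only later rows make up. A row lasts 1/12 s, in which the tool goes at most 41.7 mm and 7.16 degrees, less where a joint would pass 70% of its speed; a pose out of reach is approached as far as the arm can. A call with a number of a shift or a turn outside -1 to 1 is refused whole. A call with a gripper value outside its range is refused whole. The fingers move at their own pace and stop on an object; the grip force is fixed at half the most. Time passes only in rows, so rows that repeat a pose let the fingers close. It gives the time, the measured TCP pose, the force and the opening at its end, in the units of the state.
- manip.state(): the state, without advancing time (a new reading comes with each control period).
- manip.grab_frame(name): name is "scene" or "top" or "wrist"; returns the picture (420x560x3 uint8, red, green, blue); there is no depth.
- manip.camera_info(name): a dict with "intrinsics" (3x3 intrinsics, pixels), "extrinsics" (4x4, takes a point from world to camera coordinates). Camera axes: x right, y down, z forward; pixel columns grow to the right and rows downward; lengths in m; the calibration is good to about 2 mm. A picture is of the moment at which its call begins: read the wrist's pose just before it. camera_info takes no time and is no camera call; for the wrist camera it gives the pose at the moment of the call.
- manip.job_done(): hands the job in, once; it reports no verdict.
The state is a dict: "time": time; "joint_pos": joint angles; "joint_vel": joint speeds; "joint_efforts": joint torques, N m; "tool_pos": TCP position; "tool_rot": TCP orientation; "contact_force": force on the tool from outside, world axes, zero at the start; "ft_torque": the same for the moment, N m; "gripper_width": opening from 0.0 (shut) to 1.0 (fully open).
Only numpy, scipy, OpenCV 4.12 (cv2) and the standard library are available. Lean on these libraries where they do the work, as an engineer would, in place of code of your own. Each camera call takes 0.05 s, during which the arm holds its last target. There are 200 camera calls.

TASK

Get the toy-car dispenser ready for the customer: push its drawer fully home, seat the clear magazine squarely down over the two pegs of the dispenser, and load every boxed car on the table into it, lying flat, so that the red one comes out first, then any blue, and any green last. Then pull the drawer right out to vend the red box, put that box flat in the wooden tray, and push the drawer fully home again. Leave the other goods on the table where they are.

Things in the scene. Friction and masses are not known exactly. Their poses are not given: they have to be found in the camera images.
- seat (a point): Grey metal dispenser base fixed to the table, 215 x 120, steel deck 76 high with an 92 x 44 opening. Point: middle of the opening at deck height; x axis away from the drawer knob, y across, z up. Two brass pegs, 9 thick, 16 tall, tapered, stand on the deck 40 to either side along y. Deck's front edge 52 before the point; a coin box 26 tall stands on it from 95 behind the point on.
- drawer (a joint): Drawer under the deck, sliding out along minus the seat's x: 0 home, 0.112 m fully out; about 2 N moves it, it stays where left; starts part open. Home, its pocket is under the opening and the lowest box drops in; pulled out, it carries that box clear while the plate behind the pocket holds up the rest; pushed home, the next drops in.
- knob (a point): The drawer's orange upright round knob, 26 thick, 37 tall, flat top 85 above the table; the point is on its axis, 70 above the table, 110 in front of the pocket's centre. It moves with the drawer and can be gripped from above.
- pocket (a point): Middle of the floor of the drawer's pocket, 28 above the table; the pocket is 98 long along the seat's x axis, open at both sides, with a strip floor 28 wide. A box in it has its centre 18 above this point and, with the drawer out, can be taken from above by its long sides.
- magazine_mid (a point): Loose magazine, 0.35 kg: upright clear shaft with yellow edges, 150 tall, outside 98 (x) x 50 (y), inside 90 x 42, open at both ends; finger notches 50 wide, 20 deep in the tops of the long walls, grip it across y below them. Yellow foot flange 104 x 108, 6 thick, with 13 mm square peg holes 40 to either side (y). Fits either way round. Point: on its axis, 75 above its underside.
- red_mid (a point): A red boxed die-cast toy car, loose, lying on its side: a rigid carton 80 long (its x axis) x 36 x 36 square section, 60 g, glazed and slippery, with a black picture window. The point is the centre of the box, 18 above what it lies on.
- blue1_mid (a point): A blue boxed die-cast toy car, loose, lying on its side: a rigid carton 80 long (its x axis) x 36 x 36 square section, 60 g, glazed and slippery, with a black picture window. The point is the centre of the box, 18 above what it lies on. May be absent.
- blue2_mid (a point): A blue boxed die-cast toy car, loose, lying on its side: a rigid carton 80 long (its x axis) x 36 x 36 square section, 60 g, glazed and slippery, with a black picture window. The point is the centre of the box, 18 above what it lies on. May be absent.
- green1_mid (a point): A green boxed die-cast toy car, loose, lying on its side: a rigid carton 80 long (its x axis) x 36 x 36 square section, 60 g, glazed and slippery, with a black picture window. The point is the centre of the box, 18 above what it lies on. May be absent.
- green2_mid (a point): A green boxed die-cast toy car, loose, lying on its side: a rigid carton 80 long (its x axis) x 36 x 36 square section, 60 g, glazed and slippery, with a black picture window. The point is the centre of the box, 18 above what it lies on. May be absent.
- tray_in (a point): The wooden pick-up tray with a blue felt floor, fixed to the table: 180 (its x) x 140 (its y) outside, 14 tall, walls 6 thick. The point is the middle of its floor, 6 above the table.
- ornament: Bystander: a small turned terracotta ornament, 48 wide, 66 tall, standing among the boxes; origin under its foot.
- planter: Bystander: a white ceramic planter with a face, 110 across, 95 tall; origin under its centre.
- mug: Bystander: a terracotta mug, 80 across, 90 tall; origin under its centre.
- vase: Bystander: a green glass vase with white flowers, about 190 tall; origin under its centre.
Things that resemble listed ones, but are neither listed nor needed, are in the scene too. Leave any yellow look-alike of the part that bears blue1_mid alone.

How it is judged:
On the way, in this order (a step that is already met when the one before it is completed fails the run):
1. the magazine is seated flat on the dispenser's deck over both pegs (horizontal distance between magazine_mid and seat below 0.005 m and z of magazine_mid in the frame of seat below 0.0785 m and angle between the x axis of magazine_mid and the x axis of seat, either way round below 0.08 rad and angle between magazine_mid's own z axis and vertical below 0.04 rad), for 0.3 s.
2. the drawer is home and all boxes are in the magazine lying flat, red lowest in the drawer's pocket, every blue below every green (all of step 1 and value of joint drawer below 0.006 m and horizontal distance between each of red_mid, blue1_mid, blue2_mid, green1_mid, green2_mid and seat below 0.015 m and height (world z) of red_mid below 0.056 m and angle between each of red_mid, blue1_mid, blue2_mid, green1_mid, green2_mid's own x axis and vertical above 1.35 rad and height (world z) of each of blue1_mid, blue2_mid, green1_mid, green2_mid below 0.205 m and ((height (world z) of blue1_mid below 0 m and height (world z) of green1_mid above 0 m) or (height (world z) of blue1_mid below 0.064 m and height (world z) of green1_mid above 0.064 m) or (height (world z) of blue1_mid below 0.1 m and height (world z) of green1_mid above 0.1 m) or (height (world z) of blue1_mid below 0.136 m and height (world z) of green1_mid above 0.136 m) or (height (world z) of blue1_mid below 0.172 m and height (world z) of green1_mid above 0.172 m) or (height (world z) of blue1_mid below 0.5 m and height (world z) of green1_mid above 0.5 m)) and ((height (world z) of blue1_mid below 0 m and height (world z) of green2_mid above 0 m) or (height (world z) of blue1_mid below 0.064 m and height (world z) of green2_mid above 0.064 m) or (height (world z) of blue1_mid below 0.1 m and height (world z) of green2_mid above 0.1 m) or (height (world z) of blue1_mid below 0.136 m and height (world z) of green2_mid above 0.136 m) or (height (world z) of blue1_mid below 0.172 m and height (world z) of green2_mid above 0.172 m) or (height (world z) of blue1_mid below 0.5 m and height (world z) of green2_mid above 0.5 m)) and ((height (world z) of blue2_mid below 0 m and height (world z) of green1_mid above 0 m) or (height (world z) of blue2_mid below 0.064 m and height (world z) of green1_mid above 0.064 m) or (height (world z) of blue2_mid below 0.1 m and height (world z) of green1_mid above 0.1 m) or (height (world z) of blue2_mid below 0.136 m and height (world z) of green1_mid above 0.136 m) or (height (world z) of blue2_mid below 0.172 m and height (world z) of green1_mid above 0.172 m) or (height (world z) of blue2_mid below 0.5 m and height (world z) of green1_mid above 0.5 m)) and ((height (world z) of blue2_mid below 0 m and height (world z) of green2_mid above 0 m) or (height (world z) of blue2_mid below 0.064 m and height (world z) of green2_mid above 0.064 m) or (height (world z) of blue2_mid below 0.1 m and height (world z) of green2_mid above 0.1 m) or (height (world z) of blue2_mid below 0.136 m and height (world z) of green2_mid above 0.136 m) or (height (world z) of blue2_mid below 0.172 m and height (world z) of green2_mid above 0.172 m) or (height (world z) of blue2_mid below 0.5 m and height (world z) of green2_mid above 0.5 m))), for 0.2 s.
3. the drawer is pulled out by 100 mm or more with the red box in its pocket (value of joint drawer above 0.1 m and horizontal distance between red_mid and pocket below 0.02 m and height (world z) of red_mid below 0.056 m), for 0.1 s.
At the end, for the whole second after the job is handed in: The magazine is still seated over the pegs (within 5 mm and 0.08 rad, flat on the deck), the drawer is home (within 6 mm), the red box lies flat on the floor of the wooden tray, and all other boxes lie flat in the magazine (within 15 mm of its axis), every blue one below every green one (all of step 1 and value of joint drawer below 0.006 m and horizontal distance between each of blue1_mid, blue2_mid, green1_mid, green2_mid and seat below 0.015 m and height (world z) of each of blue1_mid, blue2_mid, green1_mid, green2_mid below 0.205 m and angle between each of blue1_mid, blue2_mid, green1_mid, green2_mid's own x axis and vertical above 1.35 rad and ((height (world z) of blue1_mid below 0 m and height (world z) of green1_mid above 0 m) or (height (world z) of blue1_mid below 0.064 m and height (world z) of green1_mid above 0.064 m) or (height (world z) of blue1_mid below 0.1 m and height (world z) of green1_mid above 0.1 m) or (height (world z) of blue1_mid below 0.136 m and height (world z) of green1_mid above 0.136 m) or (height (world z) of blue1_mid below 0.172 m and height (world z) of green1_mid above 0.172 m) or (height (world z) of blue1_mid below 0.5 m and height (world z) of green1_mid above 0.5 m)) and ((height (world z) of blue1_mid below 0 m and height (world z) of green2_mid above 0 m) or (height (world z) of blue1_mid below 0.064 m and height (world z) of green2_mid above 0.064 m) or (height (world z) of blue1_mid below 0.1 m and height (world z) of green2_mid above 0.1 m) or (height (world z) of blue1_mid below 0.136 m and height (world z) of green2_mid above 0.136 m) or (height (world z) of blue1_mid below 0.172 m and height (world z) of green2_mid above 0.172 m) or (height (world z) of blue1_mid below 0.5 m and height (world z) of green2_mid above 0.5 m)) and ((height (world z) of blue2_mid below 0 m and height (world z) of green1_mid above 0 m) or (height (world z) of blue2_mid below 0.064 m and height (world z) of green1_mid above 0.064 m) or (height (world z) of blue2_mid below 0.1 m and height (world z) of green1_mid above 0.1 m) or (height (world z) of blue2_mid below 0.136 m and height (world z) of green1_mid above 0.136 m) or (height (world z) of blue2_mid below 0.172 m and height (world z) of green1_mid above 0.172 m) or (height (world z) of blue2_mid below 0.5 m and height (world z) of green1_mid above 0.5 m)) and ((height (world z) of blue2_mid below 0 m and height (world z) of green2_mid above 0 m) or (height (world z) of blue2_mid below 0.064 m and height (world z) of green2_mid above 0.064 m) or (height (world z) of blue2_mid below 0.1 m and height (world z) of green2_mid above 0.1 m) or (height (world z) of blue2_mid below 0.136 m and height (world z) of green2_mid above 0.136 m) or (height (world z) of blue2_mid below 0.172 m and height (world z) of green2_mid above 0.172 m) or (height (world z) of blue2_mid below 0.5 m and height (world z) of green2_mid above 0.5 m)) and x of red_mid in the frame of tray_in between -0.075 and 0.075 m and y of red_mid in the frame of tray_in between -0.06 and 0.06 m and z of red_mid in the frame of tray_in below 0.0235 m and angle between red_mid's own x axis and vertical above 1.45 rad); the robot touches nothing.
It fails at once if a bystander is moved by more than 40 mm (distance of any of ornament, planter, mug, vase from where it was at the start of the episode above 0.04 m).
Of blue1, blue2, green1, green2 only 2 to 4 are there at a start; the rules pass over those that are not, and their reading is None.
At some moment in a run one of red, blue1, blue2, green1, green2 may be knocked a few centimetres aside while the robot is not near it.
It also fails if it takes over 210 s, if anything falls off the work surface, if the arm or the gripper's body presses on something with over 40 N, if the wrist force passes 120 N, or if a joint passes its speed limit or range.

## Working session

There is one attempt and no reset: what is moved stays moved. The work goes in short steps, Python scripts to look and compute and a tool call to move; the robot and the scene stay as the last step left them, time stands still between calls to the robot, and variables do not carry over. Pictures are saved under pics/ and viewed, on a budget of 14 in all, crops included, one or two more only if the job needs it, and the job is handed in when it is done.

Besides the shell and the picture viewer there is one more tool, called after "Emit:" as name([rows], argument=value, ...), one row to a line, values as JSON. carry_out: Moves the arm, as the interface text tells. Scaled input: -1 to 1 covers 0.4 m each way for a shift and 0.5 rad each way for a turn. Its arguments: {"type":"object","properties":{"moves":{"type":"array"}},"required":["moves"]}

```bash
mkdir -p pics; ls; python3 - <<'E'
from plant import manip
import cv2
for n in ("scene","top"):
    im=manip.grab_frame(n); cv2.imwrite(f"pics/{n}0.png",im[:,:,::-1])
    c=manip.camera_info(n); print(n,c)
s=manip.state(); print(s)
E
```

```text
pics
scene {'intrinsics': array([[440.98353229,   0.        , 285.21727563],
       [  0.        , 440.98353229, 212.1164116 ],
       [  0.        ,   0.        ,   1.        ]]), 'extrinsics': array([[-0.90318155,  0.42882475,  0.0192981 ,  0.48815036],
       [ 0.24327583,  0.54838672, -0.80005555, -0.04775057],
       [-0.35366644, -0.71790065, -0.59961546,  1.70640656],
       [ 0.        ,  0.        ,  0.        ,  1.        ]])}
top {'intrinsics': array([[532.27932943,   0.        , 281.06721527],
       [  0.        , 532.27932943, 210.5818666 ],
       [  0.        ,   0.        ,   1.        ]]), 'extrinsics': array([[ 0.00319433, -0.99997694,  0.00599235, -0.03018893],
       [-0.99426037, -0.00381678, -0.10691937,  0.53683998],
       [ 0.10693978, -0.00561642, -0.99424964,  1.58759553],
       [ 0.        ,  0.        ,  0.        ,  1.        ]])}
{'time': 0.1, 'joint_pos': array([-1.31201602e+00,  5.33316904e-02,  1.61416289e+00, -1.83355044e-06,
        1.47599305e+00, -1.18988538e-01]), 'joint_vel': array([ 0.00012932, -0.00068644, -0.00206181,  0.0008818 , -0.00090631,
        0.00104715]), 'joint_efforts': array([ 2.40331810e-04, -3.94903779e+01, -3.71363533e+01, -8.79080949e-05,
        3.91446098e-03, -1.71683723e-05]), 'tool_pos': array([ 0.2303908 , -0.58037897,  0.23015693]), 'tool_rot': array([-9.45109646e-04,  9.82213853e-01,  1.87763279e-01, -6.70818724e-05]), 'contact_force': array([-0.5922778 ,  0.57854228,  0.20204216]), 'ft_torque': array([0.0538696 , 0.00970468, 0.03471419]), 'gripper_width': 1.0037234841633487}
```

```bash
python3 - <<'E'
import cv2
for n in ("scene","top"):
    im=cv2.imread(f"pics/{n}0.png"); cv2.imwrite(f"pics/{n}0b.png",cv2.resize(im,(800,600),interpolation=cv2.INTER_CUBIC))
E
```

```text
(no output)
```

View pics/top0b.png

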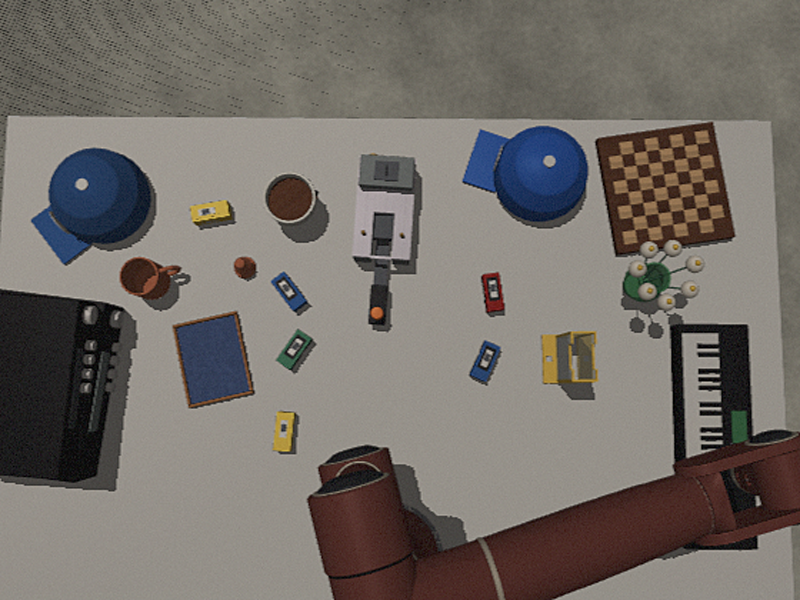

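View pics/scene0b.png

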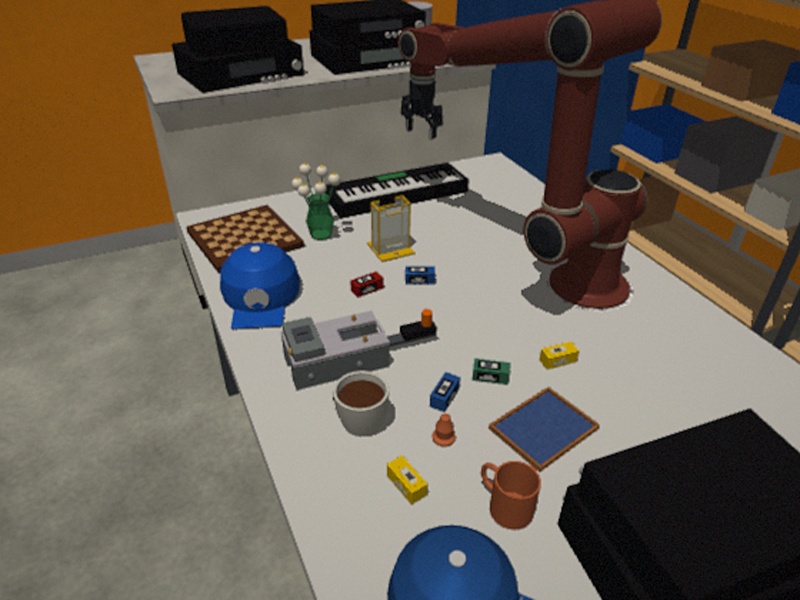

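The top view shows the red box at (493,292), blue boxes at (290,291) and (486,361), and the green box at (296,349). The magazine is upright at (575,357), and the dispenser is at (384,215) with its knob at (377,313). The tray is at (213,360). The yellow boxes at (210,212) and (285,431) are look-alikes to leave alone.

```bash
cat > h.py <<'E'
import numpy as np, cv2
from scipy.spatial.transform import Rotation as Rn
from plant import manip
def cam(n):
    c=manip.camera_info(n); return np.array(c["intrinsics"]),np.array(c["extrinsics"])
def px2w(c,uv,z):
    K,E=c; R,t=E[:3,:3],E[:3,3]; C=-R.T@t
    uv=np.atleast_2d(uv).astype(float)
    d=(R.T@np.linalg.inv(K)@np.c_[uv,np.ones(len(uv))].T).T
    return C+d*((z-C[2])/d[:,2])[:,None]
def w2px(c,P):
    K,E=c; p=(E[:3,:3]@np.atleast_2d(P).T+E[:3,3:]); q=K@p; return (q[:2]/q[2]).T
def Rdown(yaw): # tool x at yaw in world, z down
    return Rn.from_euler('z',yaw)*Rn.from_quat([1,0,0,0])
def tool():
    s=manip.state(); q=s["tool_rot"]; return np.array(s["tool_pos"]),Rn.from_quat([q[1],q[2],q[3],q[0]]),s
def yaw():
    p,R,s=tool(); x=R.as_matrix()[:,0]; return np.arctan2(x[1],x[0])
def rel(*targets,ref=None):
    """rows (normalised) from current (or ref=(p,yaw)) pose to each (x,y,z,yaw)"""
    p,R,s=tool()
    if ref: p,R=np.array(ref[:3]),Rdown(ref[3])
    for t in targets:
        d=R.inv().apply(np.array(t[:3])-p)/0.4; r=(R.inv()*Rdown(t[3])).as_rotvec()/0.5
        print(np.round(d,4),np.round(r,4))
def shot(n,name):
    c=cam(n); im=manip.grab_frame(n); cv2.imwrite(f"pics/{name}.png",im[:,:,::-1]); np.savez(f"pics/{name}.npz",K=c[0],E=c[1]); return c,im
def load(name):
    d=np.load(f"pics/{name}.npz"); return d["K"],d["E"]
def boxes(bgr,c,z=0.036):
    hsv=cv2.cvtColor(bgr,cv2.COLOR_BGR2HSV); out=[]
    for n,lo,hi in (("red",172,184),("blue",100,125),("green",60,95)):
        H=hsv[:,:,0].astype(int); H=np.where(H<10,H+180,H) if n=="red" else H
        m=((H>=lo)&(H<=hi)&(hsv[:,:,1]>120)&(hsv[:,:,2]>40)).astype(np.uint8)
        m=cv2.morphologyEx(m,cv2.MORPH_CLOSE,np.ones((7,7)))
        for k in cv2.findContours(m,cv2.RETR_EXTERNAL,cv2.CHAIN_APPROX_NONE)[0]:
            if cv2.contourArea(k)<150: continue
            w=px2w(c,k[:,0,:],z)[:,:2]; r=cv2.minAreaRect((w*1000).astype(np.float32))
            (cx,cy),(a,b),ang=r
            if a<b: ang+=90;a,b=b,a
            if 60<a<110 and 25<b<60: out.append((n,cx/1000,cy/1000,round(a),round(b),round((ang+90)%180-90,1)))
    return out
E
python3 - <<'E'
from h import *
c=cam("top"); im=cv2.imread("pics/top0.png"); print("top C",-c[1][:3,:3].T@c[1][:3,3])
for b in boxes(im,c): print(b)
s=0.7
f=lambda u,v,z:print(np.round(px2w(c,(u*s,v*s),z),3))
f(363,233,.092);f(403,236,.092);f(377,313,.085);f(213,360,.006);f(578,344,.15)
K,E=cam("wrist"); p,R,st=tool(); C=-E[:3,:3].T@E[:3,3]
print(K,"C in tool",R.inv().apply(C-p),"\n",(R.inv().as_matrix()@E[:3,:3].T).round(3))
import numpy as np; print(yaw())
E
```

```text
top C [ 0.36407804 -0.01922263  1.63604577]
('red', 0.5562872314453124, -0.22067080688476562, 81, 37, 8.0)
('blue', 0.41056219482421874, -0.20299418640136718, 80, 36, -23.7)
('blue', 0.55587841796875, 0.21027328491210937, 83, 34, 37.5)
('green', 0.2753628845214844, -0.7318355712890625, 62, 30, -2.5)
[[0.67  0.052 0.092]]
[[ 0.665 -0.031  0.092]]
[[0.506 0.022 0.085]]
[[0.411 0.374 0.006]]
[[ 0.44  -0.373  0.15 ]]
[[326.10479403   0.         278.05950151]
 [  0.         326.10479403 216.27378889]
 [  0.           0.           1.        ]] C in tool [ 0.07136195  0.00070696 -0.1418279 ] 
 [[ 0.001 -0.96  -0.28 ]
 [ 1.     0.001  0.   ]
 [-0.    -0.28   0.96 ]]
0.3777688139113355
```

```bash
python3 - <<'E'
from h import *
rel((.415,-.29,.40,0.0))
rel((.6,0,.4,0),ref=(.415,-.29,.4,0))
E
```

```text
[ 0.6968 -0.5053 -0.4235] [-3.800e-03  3.000e-04  7.555e-01]
[ 0.4625 -0.725   0.    ] [0. 0. 0.]
```

Emit:
carry_out([
  [1,0.697,-0.505,-0.4235,-0.0038,0,0.7555],
  [1,0.697,-0.505,-0.4235,-0.0038,0,0.7555],
  [1,0.697,-0.505,-0.4235,-0.0038,0,0.7555],
  [1,0.697,-0.505,-0.4235,-0.0038,0,0.7555],
  [1,0.697,-0.505,-0.4235,-0.0038,0,0.7555],
  [1,0.697,-0.505,-0.4235,-0.0038,0,0.7555],
  [1,0.697,-0.505,-0.4235,-0.0038,0,0.7555],
  [1,0.697,-0.505,-0.4235,-0.0038,0,0.7555],
])

```text
time: 0.77
tool_pos: [0.3913, -0.3266, 0.3789]
tool_rot: [0.001, 1.0, -0.0, 0.0]
contact_force: [1.4, -0.7, -0.6]
gripper_width: 0.996
```

```bash
python3 - <<'E'
from h import *
p,R,s=tool(); print(p,yaw(),s["time"])
rel((.6,0,.4,0))
E
```

```text
[ 0.3913433  -0.32659888  0.3788927 ] -0.00027069215911942727 0.7667
[ 0.5214 -0.8166 -0.0539] [ 0.0029 -0.0003 -0.0005]
```

Emit:
carry_out([
  [1,0.52,-0.815,-0.05,0,0,0],
  [1,0.52,-0.815,-0.05,0,0,0],
  [1,0.52,-0.815,-0.05,0,0,0],
  [1,0.52,-0.815,-0.05,0,0,0],
  [1,0.52,-0.815,-0.05,0,0,0],
  [1,0.52,-0.815,-0.05,0,0,0],
  [1,0.52,-0.815,-0.05,0,0,0],
  [1,0.52,-0.815,-0.05,0,0,0],
])

```text
time: 1.43
tool_pos: [0.5705, -0.0456, 0.3948]
tool_rot: [0.001, 1.0, 0.0, -0.0]
contact_force: [1.2, -0.7, 0.2]
gripper_width: 1.0
```

Emit:
carry_out([
  [1,0.04,-0.06,0,0,0,0],
  [1,0.04,-0.06,0,0,0,0],
  [1,0.04,-0.06,0,0,0,0],
  [1,0.04,-0.06,0,0,0,0],
  [1,0.04,-0.06,0,0,0,0],
])

```text
time: 1.85
tool_pos: [0.5855, -0.0248, 0.395]
tool_rot: [0.001, 1.0, -0.001, -0.0]
contact_force: [0.5, -0.9, -0.1]
gripper_width: 1.001
```

```bash
python3 - <<'E'
from h import *
c,im=shot("wrist","w1"); p,R,s=tool(); print(p,yaw(),s["time"])
cv2.imwrite("pics/w1b.png",cv2.resize(im[:,:,::-1],(800,600),interpolation=cv2.INTER_CUBIC))
for b in boxes(im[:,:,::-1].copy(),c): print(b)
E
```

```text
[ 0.58549199 -0.02491799  0.39517001] -0.0017520914822617454 1.9
('red', 0.5590958862304688, -0.22075009155273437, 78, 35, 7.8)
('blue', 0.4108892517089844, -0.18137899780273437, 64, 29, -8.9)
('blue', 0.557840087890625, 0.21184356689453124, 77, 33, 38.0)
```

View pics/w1b.png

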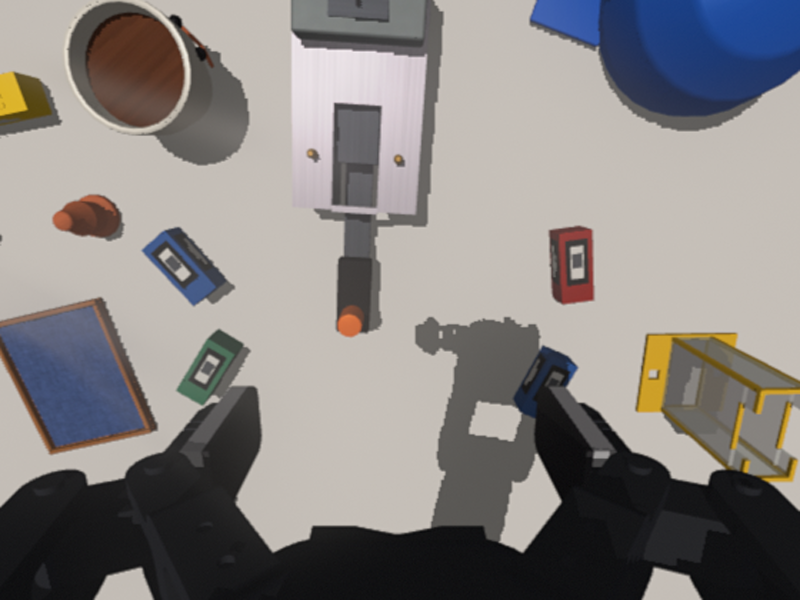

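The wrist view shows pegs at about (311,153) and (398,158), the knob top at (350,322), red at (575,265), blue at (185,265) and (545,380), and green at (210,368). The magazine stands upright on the right, with its visible flange hole at (653,374). I'll enlarge the dispenser.

```bash
python3 - <<'E'
import cv2
im=cv2.imread("pics/w1.png")[60:240,190:320]
cv2.imwrite("pics/w1c.png",cv2.resize(im,None,fx=3.3,fy=3.3,interpolation=cv2.INTER_CUBIC))
E
```

```text
(no output)
```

View pics/w1c.png

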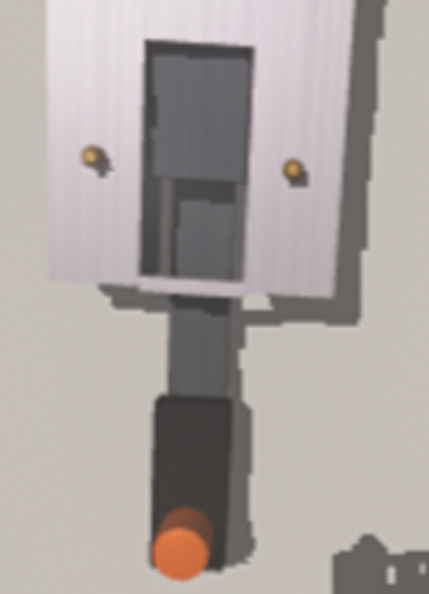

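```bash
python3 - <<'E'
from h import *
c=load("w1")
def f(x,y,z): return px2w(c,(190+x/3.3-.0,60+y/3.3),z)[0][:2]
a,b=f(92,155,.092),f(293,168,.092); m=(a+b)/2; d=a-b
print("pegs",a,b,"mid",m,"len",np.linalg.norm(d),"yaw",np.arctan2(-d[0],d[1]))
q=np.array([f(*t,.076) for t in((146,40),(253,47),(139,275),(244,281))]); print(q,"mid",q.mean(0)); e=(q[0]+q[1]-q[2]-q[3])/2; print(np.linalg.norm(e),np.arctan2(e[1],e[0]))
k=f(181,553,.085); print("knob",k, m-k, np.linalg.norm(m-k), np.arctan2(*(m-k)[::-1]))
e=f(334,297,.076)-f(47,281,.076);print("front edge",np.linalg.norm(e),np.arctan2(e[0],-e[1]))
# same via top camera refit of pegs reprojection
print(w2px(cam("top"),[[*a,.092],[*b,.092],[*k,.085]])/.7)
E
```

```text
pegs [0.67480114 0.05176264] [ 0.669929  -0.0270484] mid [0.67236507 0.01235712] len 0.0789615038778649 yaw -0.06174198381186592
[[ 0.71853829  0.030966  ]
 [ 0.71598096 -0.01127252]
 [ 0.627766    0.03733724]
 [ 0.62528569 -0.00658322]] mid [0.67189274 0.01261188]
0.09090215424205973 -0.06087519743941023
knob [0.50825723 0.02234234] [ 0.16410784 -0.00998522] 0.1644113418529519 -0.06077056604765246
front edge 0.12057218144191485 -0.05522433105388782
[[363.09548653 230.93927683]
 [401.30641124 233.43096339]
 [376.91648714 311.73276992]]
```

```bash
python3 - <<'E'
from h import *
rel((.5083,.0223,.14,-.06),(.5083,.0223,.057,-.06))
E
```

```text
[-0.1933 -0.119   0.6376] [ 0.0041 -0.0006  0.1165]
[-0.1934 -0.1195  0.8451] [ 0.0041 -0.0006  0.1165]
```

Emit:
carry_out([
  [1,-0.1933,-0.119,0.6376,0.0041,0,0.1165],
  [1,-0.1933,-0.119,0.6376,0.0041,0,0.1165],
  [1,-0.1933,-0.119,0.6376,0.0041,0,0.1165],
  [1,-0.1933,-0.119,0.6376,0.0041,0,0.1165],
  [1,-0.1933,-0.119,0.6376,0.0041,0,0.1165],
  [1,-0.1933,-0.119,0.6376,0.0041,0,0.1165],
  [1,-0.1933,-0.119,0.6376,0.0041,0,0.1165],
  [1,-0.1933,-0.119,0.6376,0.0041,0,0.1165],
])

```text
time: 2.57
tool_pos: [0.5032, 0.0234, 0.1336]
tool_rot: [-0.001, 1.0, -0.03, -0.006]
contact_force: [-0.4, 0.6, -0.2]
gripper_width: 1.001
```

```bash
python3 - <<'E'
from h import *
p,R,s=tool(); print(p,yaw())
rel((.5083,.0223,.057,-.06))
E
```

```text
[0.5032468  0.02335618 0.1336328 ] -0.05925514122222933
[0.0149 0.002  0.1914] [-0.0015  0.0223  0.0015]
```

Emit:
carry_out([
  [1,0,0,0.2075,0,0,0],
  [1,0,0,0.2075,0,0,0],
  [1,0,0,0.2075,0,0,0],
  [1,0,0,0.2075,0,0,0],
  [1,0,0,0.2075,0,0,0],
])

```text
time: 2.98
tool_pos: [0.5111, 0.0225, 0.0602]
tool_rot: [0.0, 1.0, -0.03, 0.002]
contact_force: [0.7, 0.0, -0.1]
gripper_width: 0.997
```

```bash
python3 - <<'E'
from h import *
p,R,s=tool(); print(p,yaw(),R.as_matrix()[:,2],s["contact_force"])
rel((.5083,.0223,.057,-.06),(.565,.019,.057,-.06))
E
```

```text
[0.51113258 0.02254604 0.06019658] -0.05912897855482808 [ 4.89979441e-03 -3.10832195e-04 -9.99987948e-01] [ 0.70121444  0.01538718 -0.10000084]
[-0.0071  0.001   0.008 ] [ 0.     -0.0098  0.0017]
[0.1349 0.0009 0.0087] [ 0.     -0.0098  0.0017]
```

Emit:
carry_out([
  [0,0,0,0,0,0,0],
  [0,0,0,0,0,0,0],
  [0,0,0,0,0,0,0],
  [0,0,0,0,0,0,0],
  [0,0,0,0,0,0,0],
  [0,0.045,0,0,0,0,0],
  [0,0.09,0,0,0,0,0],
  [0,0.125,0,0,0,0,0],
])

```text
time: 3.65
tool_pos: [0.5598, 0.021, 0.0582]
tool_rot: [-0.001, 1.0, -0.029, 0.001]
contact_force: [-2.4, 1.5, 7.3]
gripper_width: 0.285
```

Emit:
carry_out([
  [0,0.01,0,0,0,0,0],
  [0,0.0175,0,0,0,0,0],
  [0,0.0175,0,0,0,0,0],
  [0,0.0175,0,0,0,0,0],
  [0,0.0175,0,0,0,0,0],
])

```text
time: 4.07
tool_pos: [0.5645, 0.0208, 0.0582]
tool_rot: [-0.001, 1.0, -0.029, -0.001]
contact_force: [-7.2, 1.9, 9.9]
gripper_width: 0.281
```

```bash
python3 - <<'E'
from h import *
p,R,s=tool(); print(p,yaw(),R.as_matrix()[:,2],s["contact_force"],s["gripper_width"]*85)
E
```

```text
[0.56452289 0.02077285 0.05820085] -0.0580337834800178 [-0.00272441  0.00146406 -0.99999522] [-7.23342747  1.85262009  9.93770758] 23.927376079826065
```

Emit:
carry_out([
  [1,0,0,0,0,0,0],
  [1,0,0,0,0,0,0],
  [1,0,0,0,0,0,0],
  [1,0,0,-0.2,0,0,0],
  [1,-0.1,0.1,-0.5,0,0,0],
  [1,-0.1,0.1,-0.5,0,0,0],
  [1,-0.1,0.1,-0.5,0,0,0],
  [1,-0.1,0.1,-0.5,0,0,0],
])

```text
time: 4.73
tool_pos: [0.5227, -0.0177, 0.2571]
tool_rot: [0.0, 1.0, -0.029, 0.0]
contact_force: [0.8, -0.5, -0.3]
gripper_width: 1.002
```

```bash
python3 - <<'E'
from h import *
p,R,s=tool(); print(p,yaw(),s["contact_force"])
c=load("w1")
print("hole",px2w(c,(653*.7,374*.7),.006),"flange left edge",px2w(c,[(647*.7,334*.7),(637*.7,411*.7)],.006))
rel((.45,-.33,.40,0))
E
```

```text
[ 0.52273289 -0.01766054  0.25709748] -0.058045357665898085 [ 0.79090427 -0.49316455 -0.29676251]
hole [[ 0.41810943 -0.34307732  0.006     ]] flange left edge [[ 0.47056556 -0.32777193  0.006     ]
 [ 0.36712443 -0.33057176  0.006     ]]
[-0.1362  0.7901 -0.3572] [ 1.000e-04 -1.000e-04 -1.161e-01]
```

Emit:
carry_out([
  [1,-0.18,0.85,-0.357,0,0,-0.116],
  [1,-0.18,0.85,-0.357,0,0,-0.116],
  [1,-0.18,0.85,-0.357,0,0,-0.116],
  [1,-0.18,0.85,-0.357,0,0,-0.116],
  [1,-0.18,0.85,-0.357,0,0,-0.116],
  [1,-0.18,0.85,-0.357,0,0,-0.116],
  [1,-0.18,0.85,-0.357,0,0,-0.116],
  [1,-0.18,0.85,-0.357,0,0,-0.116],
])

```text
time: 5.4
tool_pos: [0.4412, -0.3165, 0.3828]
tool_rot: [0.0, 1.0, -0.0, 0.0]
contact_force: [0.8, -0.9, 0.3]
gripper_width: 0.999
```

Emit:
carry_out([
  [1,-0.02,0.15,-0.04,0,0,0],
  [1,-0.02,0.15,-0.04,0,0,0],
  [1,-0.02,0.15,-0.04,0,0,0],
  [1,-0.02,0.15,-0.04,0,0,0],
  [1,-0.02,0.15,-0.04,0,0,0],
  [1,-0.02,0.15,-0.04,0,0,0],
])

```text
time: 5.9
tool_pos: [0.4345, -0.3735, 0.3976]
tool_rot: [-0.001, 1.0, 0.001, -0.0]
contact_force: [-0.5, 0.0, 0.1]
gripper_width: 0.999
```

```bash
python3 - <<'E'
from h import *
c,im=shot("wrist","w2"); p,R,s=tool(); print(p,yaw(),s["time"])
cv2.imwrite("pics/w2b.png",cv2.resize(im[:,:,::-1],(800,600),interpolation=cv2.INTER_CUBIC))
for b in boxes(im[:,:,::-1].copy(),c): print(b)
E
```

```text
[ 0.43458116 -0.37345666  0.39775139] 0.001352984321609464 5.95
('red', -0.031019926071166992, 0.002501262664794922, 75, 51, -89.8)
('red', 0.5577734985351562, -0.22369192504882812, 79, 36, 8.0)
('blue', 0.4123352355957031, -0.20557652282714844, 75, 32, -23.2)
('green', 0.2542187042236328, -0.7361310424804688, 103, 32, -0.0)
```

View pics/w2b.png

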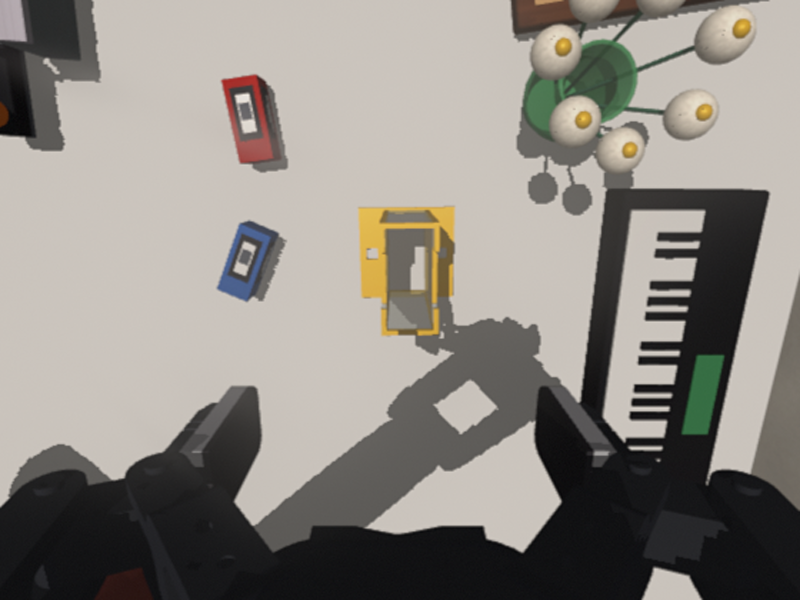

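The magazine stands upright at (405,265), with flange holes at (372,253) and about (443,253). Red is at (250,118) and blue at (247,260). I'll enlarge the magazine.

```bash
python3 - <<'E'
import cv2
im=cv2.imread("pics/w2.png")[138:242,240:330]
cv2.imwrite("pics/w2c.png",cv2.resize(im,None,fx=5.5,fy=5.5,interpolation=cv2.INTER_CUBIC))
E
```

```text
(no output)
```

View pics/w2c.png

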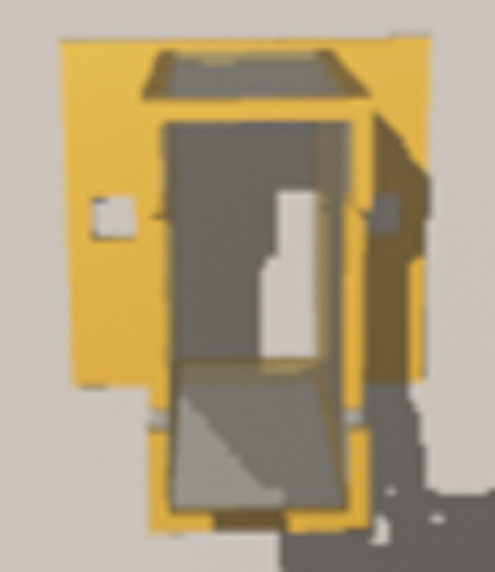

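```bash
python3 - <<'E'
from h import *
c=load("w2")
def f(pts,z): return px2w(c,[(240+x/5.5,138+y/5.5) for x,y in pts],z)[:,:2]
for n,P,z in (("flange",((61,40),(430,37),(74,386),(424,384)),.006),("rim",((142,97),(370,97),(150,532),(370,532)),.15)):
    q=f(P,z); ex=(q[0]+q[1]-q[2]-q[3])/2; ey=(q[0]-q[1]+q[2]-q[3])/2
    print(n,q.round(4).tolist(),"mid",q.mean(0),"size",np.linalg.norm(ex),np.linalg.norm(ey),"yaw",np.arctan2(ex[1],ex[0]),np.arctan2(-ey[0],ey[1]))
h=f(((114,218),(384,214)),.006); print(h,h.mean(0),np.linalg.norm(h[0]-h[1]))
E
```

```text
flange [[0.469, -0.3305], [0.4701, -0.4379], [0.3647, -0.3323], [0.3656, -0.4399]] mid [ 0.41735575 -0.38517318] size 0.10434943959081805 0.10753675200893643 yaw 0.018217086147269402 0.009326940900130327
rim [[0.4671, -0.3594], [0.4672, -0.4083], [0.3682, -0.3604], [0.3684, -0.411]] mid [ 0.41771333 -0.38479894] size 0.09884349539549017 0.04974585617151707 yaw 0.018811347636931482 0.002456526072615868
[[ 0.41679705 -0.34527798]
 [ 0.41819553 -0.42608567]] [ 0.41749629 -0.38568183] 0.08081979009409061
```

```bash
python3 - <<'E'
from h import *
rel((.4175,-.385,.20,.014),(.4175,-.385,.088,.014))
E
```

```text
[-0.0427  0.0292  0.4944] [-0.0017  0.     -0.0253]
[-0.0427  0.0294  0.7744] [-0.0017  0.     -0.0253]
```

Emit:
carry_out([
  [1,-0.0427,0.029,0.2,-0.0017,0,-0.0253],
  [1,-0.0427,0.029,0.494,-0.0017,0,-0.0253],
  [1,-0.0427,0.029,0.494,-0.0017,0,-0.0253],
  [1,-0.0427,0.029,0.494,-0.0017,0,-0.0253],
  [1,-0.0427,0.029,0.494,-0.0017,0,-0.0253],
  [1,-0.0427,0.029,0.494,-0.0017,0,-0.0253],
  [1,-0.0427,0.029,0.494,-0.0017,0,-0.0253],
  [1,-0.0427,0.029,0.494,-0.0017,0,-0.0253],
])

```text
time: 6.62
tool_pos: [0.4185, -0.3866, 0.2033]
tool_rot: [0.002, 1.0, 0.007, 0.001]
contact_force: [-0.0, -0.3, 0.7]
gripper_width: 1.003
```

Emit:
carry_out([
  [1,0,0,0.1,0,0,0],
  [1,0,0,0.2,0,0,0],
  [1,0,0,0.28,0,0,0],
  [1,0,0,0.28,0,0,0],
  [1,0,0,0.28,0,0,0],
])

```text
time: 7.03
tool_pos: [0.4181, -0.3867, 0.0902]
tool_rot: [0.001, 1.0, 0.006, 0.001]
contact_force: [-0.0, -0.6, 0.4]
gripper_width: 1.002
```

```bash
python3 - <<'E'
from h import *
p,R,s=tool(); print(p,yaw(),s["contact_force"],R.as_matrix()[:,2])
E
```

```text
[ 0.41808504 -0.38673745  0.09019851] 0.012876017456450254 [-0.03044617 -0.60397391  0.4161176 ] [ 0.00101108 -0.00125351 -0.9999987 ]
```

Emit:
carry_out([
  [0,0,0,0,0,0,0],
  [0,0,0,0,0,0,0],
  [0,0,0,0,0,0,0],
  [0,0,0,0,0,0,0],
  [0,0,0,0,0,0,0],
  [0,0,0,-0.05,0,0,0],
  [0,0,0,-0.12,0,0,0],
  [0,0,0,-0.2,0,0,0],
])

```text
time: 7.7
tool_pos: [0.4162, -0.385, 0.1678]
tool_rot: [-0.001, 1.0, 0.006, -0.001]
contact_force: [0.5, -0.5, -3.3]
gripper_width: 0.575
```

Emit:
carry_out([
  [0,0,0,-0.08,0,0,0],
  [0,0,0,-0.15,0,0,0],
  [0,0,0,-0.15,0,0,0],
  [0,0,0,-0.15,0,0,0],
])

```text
time: 8.03
tool_pos: [0.418, -0.3872, 0.2313]
tool_rot: [0.002, 1.0, 0.006, 0.002]
contact_force: [0.2, 0.5, -4.7]
gripper_width: 0.579
```

```bash
python3 - <<'E'
from h import *
p,R,s=tool(); print(p,yaw(),s["contact_force"],s["ft_torque"],s["gripper_width"]*85)
rel((.672,.0125,.228,-.06))
E
```

```text
[ 0.41804386 -0.38717073  0.23129018] 0.01243611081569348 [ 0.19008189  0.51768767 -4.68766693] [-0.01333452  0.05935839 -0.01828236] 49.24732983102679
[ 0.6472 -0.9912  0.0059] [ 0.0092 -0.0077  0.1449]
```

Emit:
carry_out([
  [0,0.08,-0.13,0,0,0,0.07],
  [0,0.636,-0.991,0.006,0,0,0.145],
  [0,0.636,-0.991,0.006,0,0,0.145],
  [0,0.636,-0.991,0.006,0,0,0.145],
  [0,0.636,-0.991,0.006,0,0,0.145],
  [0,0.636,-0.991,0.006,0,0,0.145],
  [0,0.636,-0.991,0.006,0,0,0.145],
  [0,0.636,-0.991,0.006,0,0,0.145],
])

```text
time: 8.7
tool_pos: [0.5928, -0.101, 0.2235]
tool_rot: [-0.0, 1.0, -0.03, -0.002]
contact_force: [1.0, -0.6, -3.1]
gripper_width: 0.579
```

```bash
python3 - <<'E'
from h import *
p,R,s=tool(); print(p,yaw(),s["contact_force"],R.as_matrix()[:,2])
rel((.672,.0125,.208,-.06))
E
```

```text
[ 0.59283724 -0.10099681  0.22345182] -0.05998434019493787 [ 0.96744254 -0.60611054 -3.1431879 ] [-4.34423386e-03  5.68431204e-04 -9.99990402e-01]
[ 0.1807 -0.2951  0.0379] [-0.0006  0.0087  0.    ]
```

Emit:
carry_out([
  [0,0.09,-0.14,0.02,0,0,0],
  [0,0.15,-0.24,0.038,0,0,0],
  [0,0.175,-0.285,0.038,0,0,0],
  [0,0.175,-0.285,0.038,0,0,0],
  [0,0.175,-0.285,0.038,0,0,0],
  [0,0.175,-0.285,0.038,0,0,0],
])

```text
time: 9.2
tool_pos: [0.669, 0.0065, 0.2085]
tool_rot: [0.001, 1.0, -0.029, -0.002]
contact_force: [-0.1, -0.9, -4.3]
gripper_width: 0.574
```

```bash
python3 - <<'E'
from h import *
c,im=shot("wrist","w3"); p,R,s=tool(); print(p,yaw(),R.as_matrix()[:,2])
cv2.imwrite("pics/w3b.png",cv2.resize(im[:,:,::-1],(800,600),interpolation=cv2.INTER_CUBIC))
P=lambda x,y,z:[.672+x*np.cos(-.06)-y*np.sin(-.06),.0125+x*np.sin(-.06)+y*np.cos(-.06),z]
print("peg tips expected px(800)",w2px(c,[P(0,.04,.092),P(0,-.04,.092)])/.7)
E
```

```text
[0.66904843 0.00563508 0.20937205] -0.06019784408981982 [-0.0034326  -0.00107665 -0.99999353]
peg tips expected px(800) [[315.36927503 297.32603872]
 [454.90311859 297.57992502]]
```

View pics/w3b.png

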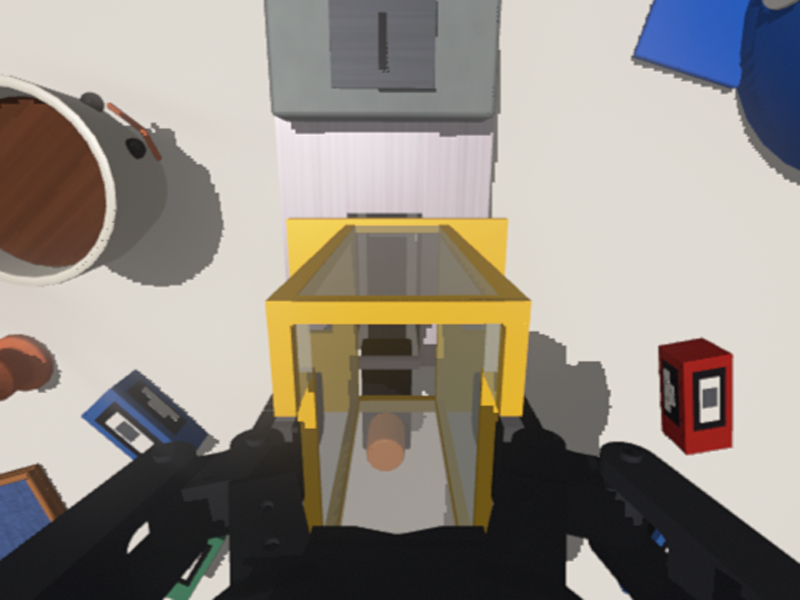

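The magazine hangs upright in the grip. Its flange back corners are at (288,219) and (507,219), and its rim back corners at (267,300) and (530,300). I'll measure its pose in the hand.

```bash
python3 - <<'E'
from h import *
c=load("w3"); p,R,s=tool(); y=yaw(); print(p)
for P,z,h in ((((288,219),(507,219)),.1252,.052),(((267,300),(530,300)),.2692,.049)):
    q=px2w(c,np.array(P)*.7,z)[:,:2]; d=q[0]-q[1]; m=q.mean(0); t=np.arctan2(-d[0],d[1]); ctr=m-h*np.array([np.cos(t),np.sin(t)])
    print(np.linalg.norm(d),"yaw",t,"centre",ctr, "in tool",R.inv().apply([*(ctr-p[:2]),0]))
# check deck references in same picture: coin box front edge etc
q=px2w(c,np.array([(276,117),(497,117)])*.7,.102)[:,:2]; print("coinbox top front edge",q,q.mean(0)-.095*np.array([np.cos(-.06),np.sin(-.06)]),np.linalg.norm(q[0]-q[1]))
rel((.672,.0125,.1922,-.06),(.672,.0125,.158,-.06))
E
```

```text
[0.66904843 0.00563508 0.20937205]
0.10424264686705503 yaw -0.057886754072260245 centre [0.66722717 0.00574815] in tool [-1.82475459e-03 -3.30161696e-06  6.12991924e-06]
0.04729217189826383 yaw -0.058123674871622594 centre [0.66995033 0.00570153] in tool [ 8.96264175e-04 -1.20585437e-04 -3.16740403e-06]
coinbox top front edge [[ 0.77003466  0.05996884]
 [ 0.76373856 -0.04918079]] [0.67205756 0.01109061] 0.10933106641218149
[ 0.0065 -0.0176  0.0429] [ 0.0026  0.0067 -0.0004]
[ 0.0068 -0.0177  0.1284] [ 0.0026  0.0067 -0.0004]
```

Emit:
carry_out([
  [0,0.0077,-0.017,0.02,0,0,0],
  [0,0.0077,-0.017,0.03,0,0,0],
  [0,0.0077,-0.017,0.03,0,0,0],
  [0,0.0077,-0.017,0.03,0,0,0],
  [0,0.0077,-0.017,0.03,0,0,0],
  [0,0.0077,-0.017,0.03,0,0,0],
])

```text
time: 9.75
tool_pos: [0.6739, 0.0124, 0.2001]
tool_rot: [0.0, 1.0, -0.03, 0.001]
contact_force: [0.3, -1.0, -2.9]
gripper_width: 0.578
```

```bash
python3 - <<'E'
from h import *
p,R,s=tool(); print(p,yaw(),R.as_matrix()[:,2],s["contact_force"])
rel((.6725,.0122,.19,-.06))
E
```

```text
[0.67389286 0.01235436 0.20009132] -0.060593034396461486 [ 1.07510239e-03 -8.03737295e-04 -9.99999099e-01] [ 0.32072536 -0.98423202 -2.91056358]
[-0.0035  0.0006  0.0252] [ 0.0015 -0.0022 -0.0012]
```

Emit:
carry_out([
  [0,-0.003,0,0.03,0,0,0],
  [0,-0.003,0,0.05,0,0,0],
  [0,-0.003,0,0.06,0,0,0],
  [0,-0.003,0,0.07,0,0,0],
  [0,-0.003,0,0.07,0,0,0],
  [0,-0.003,0,0.07,0,0,0],
])

```text
time: 10.25
tool_pos: [0.6723, 0.0129, 0.171]
tool_rot: [0.0, 1.0, -0.03, -0.0]
contact_force: [0.0, 0.3, -3.5]
gripper_width: 0.576
```

```bash
python3 - <<'E'
from h import *
p,R,s=tool(); print(p,yaw(),R.as_matrix()[:,2],s["contact_force"],s["ft_torque"])
c=cam("wrist"); P=lambda x,y,z:[.672+x*np.cos(-.06)-y*np.sin(-.06),.0125+x*np.sin(-.06)+y*np.cos(-.06),z]
E
```

```text
[0.67231752 0.01289794 0.17102295] -0.05995160602925619 [-8.25566508e-04 -5.92751949e-04 -9.99999484e-01] [ 0.01051157  0.28885603 -3.49636529] [ 0.03784636 -0.02690186 -0.05051042]
```

Emit:
carry_out([
  [0,0,0,0.008,0,0,0],
  [0,0,0,0.014,0,0,0],
  [0,0,0,0.018,0,0,0],
  [0,0,0,0.018,0,0,0],
  [0,0,0,0.018,0,0,0],
])

```text
time: 10.67
tool_pos: [0.6741, 0.0128, 0.1684]
tool_rot: [0.001, 1.0, -0.03, 0.002]
contact_force: [-2.2, 0.9, 5.9]
gripper_width: 0.58
```

Emit:
carry_out([
  [1,0,0,-0.005,0,0,0],
  [1,0,0,-0.005,0,0,0],
  [1,0,0,-0.005,0,0,0],
  [1,0,0,-0.1,0,0,0],
  [1,0,0,-0.2,0,0,0],
  [1,0,0,-0.3,0,0,0],
  [1,0,0,-0.4,0,0,0],
  [1,-0.1,0,-0.5,0,0,0],
])

```text
time: 11.33
tool_pos: [0.6457, 0.0142, 0.3564]
tool_rot: [0.0, 1.0, -0.03, 0.002]
contact_force: [-0.3, -0.6, 0.4]
gripper_width: 1.0
```

Emit:
carry_out([
  [1,-0.15,0,-0.1,0,0,0],
  [1,-0.15,0,-0.1,0,0,0],
  [1,-0.15,0,-0.1,0,0,0],
  [1,-0.15,0,-0.1,0,0,0],
  [1,-0.15,0,-0.1,0,0,0],
])

```text
time: 11.75
tool_pos: [0.5833, 0.0183, 0.393]
tool_rot: [0.0, 1.0, -0.03, -0.0]
contact_force: [0.0, 0.1, -0.1]
gripper_width: 1.003
```

```bash
python3 - <<'E'
from h import *
c,im=shot("wrist","w4"); p,R,s=tool(); print(p,yaw(),R.as_matrix()[:,2],s["time"])
im=im[:,:,::-1]
cv2.imwrite("pics/w4b.png",cv2.resize(im[40:270,100:460],(800,511),interpolation=cv2.INTER_CUBIC))
for b in boxes(im.copy(),c): print(b)
E
```

```text
[0.58337312 0.01830679 0.39192771] -0.06013365628777828 [-2.18977123e-03 -3.90809759e-04 -9.99997526e-01] 11.8
('red', 0.5592762451171875, -0.22061619567871094, 79, 35, 7.9)
('blue', 0.41967709350585936, -0.19757716369628905, 79, 51, -24.6)
('blue', 0.5579739379882812, 0.2118602752685547, 75, 33, 38.4)
```

View pics/w4b.png

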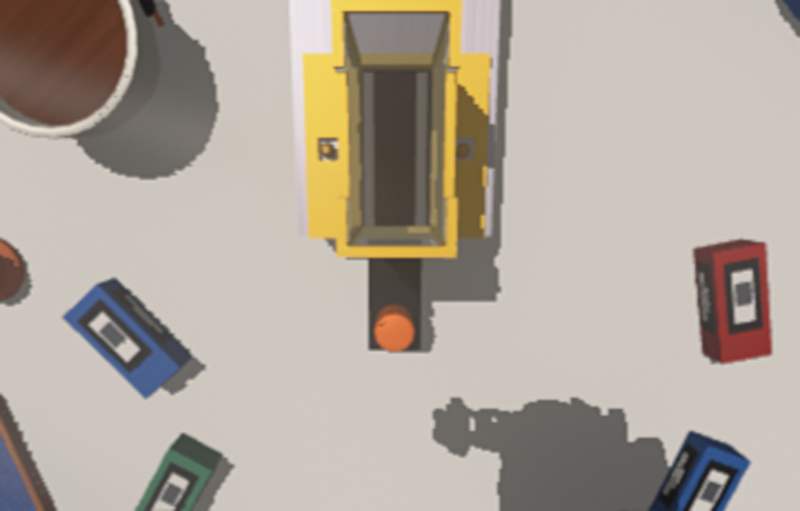

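The magazine is down on the deck, with a peg inside each hole at (328,149) and (464,149). The knob is at (394,331). I'll check the numbers.

```bash
python3 - <<'E'
from h import *
c=load("w4"); s2=800/360
f=lambda P,z:px2w(c,[(100+x/s2,40+y/s2) for x,y in P],z)[:,:2]
S=np.array([.672,.0125]); a=-.06; Rm=np.array([[np.cos(a),np.sin(a)],[-np.sin(a),np.cos(a)]])
for n,P,z in (("flange TL,TR,BL",((303,54),(490,56),(309,237)),.082),("rim front",((337,257),(456,257)),.226),("knob",((394,331),),.085),("hole L",((328,149),),.082)):
    q=f(P,z); print(n,((q-S)@Rm.T).round(4).tolist())
rel((.5585,-.221,.40,.14),(.5585,-.221,.06,.14),(.5585,-.221,.012,.14))
E
```

```text
flange TL,TR,BL [[0.0522, 0.0529], [0.0513, -0.0543], [-0.0506, 0.0528]]
rim front [[-0.0482, 0.0245], [-0.0482, -0.0256]]
knob [[-0.1085, 0.0007]]
hole L [[0.0006, 0.0399]]
[-0.0262  0.6009 -0.0198] [ 0.0006  0.0044 -0.4003]
[-0.0243  0.6005  0.8302] [ 0.0006  0.0044 -0.4003]
[-0.0241  0.6004  0.9502] [ 0.0006  0.0044 -0.4003]
```

Emit:
carry_out([
  [1,-0.0242,0.6015,0.73,0.0006,0,-0.4],
  [1,-0.0242,0.6015,0.73,0.0006,0,-0.4],
  [1,-0.0242,0.6015,0.73,0.0006,0,-0.4],
  [1,-0.0242,0.6015,0.73,0.0006,0,-0.4],
  [1,-0.0242,0.6015,0.73,0.0006,0,-0.4],
  [1,-0.0242,0.6015,0.73,0.0006,0,-0.4],
  [1,-0.0242,0.6015,0.73,0.0006,0,-0.4],
  [1,-0.0242,0.6015,0.73,0.0006,0,-0.4],
])

```text
time: 12.47
tool_pos: [0.561, -0.1937, 0.1327]
tool_rot: [-0.001, 0.998, 0.07, -0.001]
contact_force: [0.5, -0.3, -0.1]
gripper_width: 0.999
```

```bash
python3 - <<'E'
from h import *
p,R,s=tool(); print(p,yaw(),R.as_matrix()[:,2],s["time"])
rel((.5585,-.2215,.07,.14))
im=shot("top","t1")[1][:,:,::-1].copy()
for b in boxes(im,cam("top")): print(b)
E
```

```text
[ 0.56103011 -0.19374929  0.13272383] 0.13978384475944974 [-0.00285703  0.00130411 -0.99999507] 12.4667
[-0.0155  0.0681  0.1567] [-0.0034  0.0053 -0.0004]
('blue', 0.556865234375, 0.2110465850830078, 81, 34, 37.5)
```

Emit:
carry_out([
  [1,-0.0155,0.068,0.1,0,0,0],
  [1,-0.0155,0.068,0.157,0,0,0],
  [1,-0.0155,0.068,0.157,0,0,0],
  [1,-0.0155,0.068,0.157,0,0,0],
  [1,-0.0155,0.068,0.157,0,0,0],
  [1,-0.0155,0.068,0.157,0,0,0],
])

```text
time: 13.02
tool_pos: [0.5613, -0.2207, 0.0761]
tool_rot: [0.001, 0.998, 0.07, 0.002]
contact_force: [0.7, -0.0, -0.2]
gripper_width: 1.002
```

```bash
python3 - <<'E'
from h import *
p,R,s=tool(); print(p,yaw(),R.as_matrix()[:,2],s["time"])
rel((.5585,-.2215,.008,.14))
E
```

```text
[ 0.56133217 -0.22066426  0.07611469] 0.14085683828370274 [ 0.00323593 -0.00176783 -0.9999932 ] 13.0167
[-0.0078  0.0007  0.1703] [ 0.0044 -0.0059  0.0017]
```

Emit:
carry_out([
  [1,-0.006,0.001,0.09,0,0,0],
  [1,-0.006,0.001,0.165,0,0,0],
  [1,-0.006,0.001,0.165,0,0,0],
  [0,-0.006,0.001,0.165,0,0,0],
  [0,-0.006,0.001,0.165,0,0,0],
  [0,-0.006,0.001,0.165,0,0,0],
  [0,-0.006,0.001,0.165,0,0,0],
  [0,-0.006,0.001,0.165,0,0,0],
])

```text
time: 13.68
tool_pos: [0.5595, -0.2223, 0.0109]
tool_rot: [0.001, 0.998, 0.07, 0.002]
contact_force: [-0.4, -0.2, 5.6]
gripper_width: 0.407
```

Emit:
carry_out([
  [0,0,0,0,0,0,0],
  [0,0,0,-0.05,0,0,0],
  [0,0,0,-0.15,0,0,0],
  [0,0,0,-0.25,0,0,0],
  [0,0,0,-0.35,0,0,0],
  [0,0,0,-0.45,0,0,0],
  [0,0,0,-0.55,0,0,0],
  [0,0,0,-0.62,0,0,0],
])

```text
time: 14.35
tool_pos: [0.5582, -0.2217, 0.2616]
tool_rot: [0.002, 0.998, 0.07, 0.003]
contact_force: [1.1, -0.2, 0.6]
gripper_width: 0.409
```

```bash
python3 - <<'E'
from h import *
p,R,s=tool(); print(p,yaw(),s["contact_force"],s["gripper_width"]*85)
rel((.6725,.012,.29,-.06))
E
```

```text
[ 0.55824938 -0.22172858  0.261606  ] 0.1399620992257341 [ 1.1071778  -0.16143283  0.59498416] 34.78498784090903
[ 0.3647 -0.5385 -0.0712] [ 0.007  -0.0113  0.3999]
```

Emit:
carry_out([
  [0,0.08,-0.12,-0.02,0,0,0.1],
  [0,0.17,-0.25,-0.035,0,0,0.3],
  [0,0.26,-0.38,-0.035,0,0,0.4],
  [0,0.33,-0.48,-0.035,0,0,0.4],
  [0,0.365,-0.5385,-0.035,0,0,0.4],
  [0,0.365,-0.5385,-0.035,0,0,0.4],
  [0,0.365,-0.5385,-0.035,0,0,0.4],
  [0,0.365,-0.5385,-0.035,0,0,0.4],
])

```text
time: 15.02
tool_pos: [0.6726, 0.0155, 0.2701]
tool_rot: [-0.0, 1.0, -0.028, 0.0]
contact_force: [-1.1, 0.1, -1.2]
gripper_width: 0.411
```

```bash
python3 - <<'E'
from h import *
c,im=shot("wrist","w5"); p,R,s=tool(); print(p,yaw(),R.as_matrix()[:,2],s["time"])
cv2.imwrite("pics/w5b.png",cv2.resize(im[:,:,::-1],(800,600),interpolation=cv2.INTER_CUBIC))
rel((.6725,.012,.23,-.06))
E
```

```text
[0.67200682 0.01350532 0.27006235] -0.05758945321991008 [ 1.36112898e-04 -8.69339081e-04 -9.99999613e-01] 15.0667
[0.0014 0.0036 0.1002] [ 0.0017 -0.0004  0.0048]
```

View pics/w5b.png

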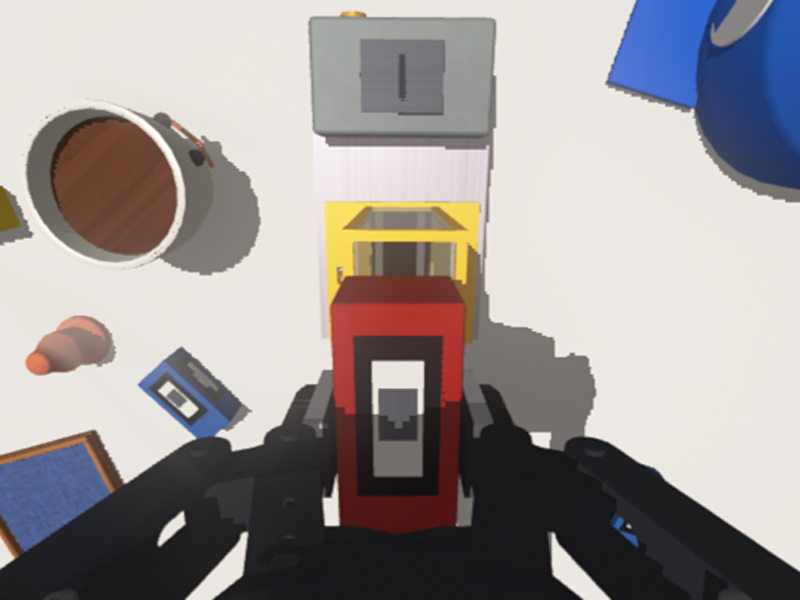

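The red box is level in the grip, with its top back edge at (332,304)-(463,304). The magazine rim's back edge is at (343,231)-(467,231). I'll compare their centres.

```bash
python3 - <<'E'
from h import *
c=load("w5"); p,R,s=tool()
f=lambda P,z:px2w(c,np.array(P)*.7,z)[:,:2]
for n,P,z,h in (("box",((332,304),(463,304)),.2955,.04),("rim",((343,231),(467,231)),.226,.049)):
    q=f(P,z); d=q[0]-q[1]; t=np.arctan2(-d[0],d[1]); ctr=q.mean(0)-h*np.array([np.cos(t),np.sin(t)])
    print(n,np.linalg.norm(d),t,ctr,"tool",R.inv().apply([*(ctr-p[:2]),0]))
print(p)
E
```

```text
box 0.03400319985558004 -0.05455037686597584 [0.67152156 0.01483855] tool [-5.61196701e-04 -1.30309221e-03 -1.22508272e-06]
rim 0.04915869878814488 -0.054566048371753745 [0.67299095 0.01175058] tool [1.08349662e-03 1.69518880e-03 1.65941917e-06]
[0.67200682 0.01350532 0.27006235]
```

Emit:
carry_out([
  [0,0.003,0.0055,0.04,0,0,0.003],
  [0,0.003,0.0055,0.08,0,0,0.003],
  [0,0.003,0.0055,0.1,0,0,0.003],
  [0,0.003,0.0055,0.115,0,0,0.003],
  [0,0.003,0.0055,0.115,0,0,0.003],
  [0,0.003,0.0055,0.115,0,0,0.003],
])

```text
time: 15.57
tool_pos: [0.6762, 0.0078, 0.2355]
tool_rot: [0.001, 0.999, -0.032, 0.007]
contact_force: [-3.4, 1.1, 24.9]
gripper_width: 0.404
```

```bash
python3 - <<'E'
from h import *
p,R,s=tool(); print(p,yaw(),R.as_matrix()[:,2],s["contact_force"],s["ft_torque"])
E
```

```text
[0.67621309 0.00776479 0.23546528] -0.06333174052504935 [ 0.01449485 -0.00295669 -0.99989057] [-3.36873908  1.0739333  24.90511297] [-0.24581589  0.96705639  0.02514183]
```

Emit:
carry_out([
  [0,0,0,-0.05,0,0,0],
  [0,0,0,-0.05,0,0,0],
  [0,0,0,-0.05,0,0,0],
  [0,0,0,-0.05,0,0,0],
  [0,0,0,-0.05,0,0,0],
  [0,0,0,-0.05,0,0,0],
])

```text
time: 16.07
tool_pos: [0.6721, 0.0099, 0.2417]
tool_rot: [0.0, 1.0, -0.031, -0.001]
contact_force: [-1.0, 0.5, -1.3]
gripper_width: 0.409
```

```bash
python3 - <<'E'
from h import *
c,im=shot("wrist","w6"); p,R,s=tool(); print(p,yaw(),R.as_matrix()[:,2],s["contact_force"],s["ft_torque"])
im=cv2.resize(im[:,:,::-1],None,fx=4,fy=4,interpolation=cv2.INTER_CUBIC)[520:1120,700:1500]
cv2.imwrite("pics/w6b.png",im)
E
```

```text
[0.67225484 0.00995884 0.24202059] -0.06175534755047133 [-2.53109176e-03 -1.16510554e-04 -9.99996790e-01] [ 0.11197872  0.08048868 -0.62578074] [ 0.04488175 -0.06499936  0.03178814]
```

View pics/w6b.png

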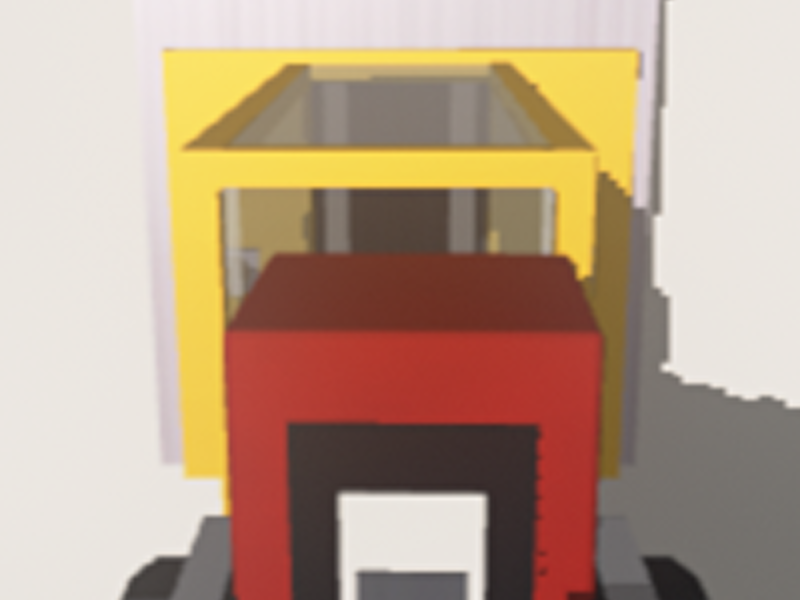

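```bash
python3 - <<'E'
from h import *
c=load("w6"); p,R,s=tool()
f=lambda P,z:px2w(c,[((x+700)/4,(y+520)/4) for x,y in P],z)[:,:2]
a=-.06;D=np.array([[np.cos(a),np.sin(a)],[-np.sin(a),np.cos(a)]])
for n,P,z,h in (("box bottom",((272,256),(575,257)),.2315,.04),("box top",((228,330),(602,330)),.2675,.04),("rim inner",((220,188),(556,188)),.226,.045),("rim outer",((182,148),(597,148)),.226,.049),("flange",((163,50),(641,50)),.082,.052)):
    q=f(P,z); d=q[0]-q[1]; t=np.arctan2(-d[0],d[1]); ctr=q.mean(0)-h*D[0]
    print(n,np.linalg.norm(d).round(4),t.round(3),ctr.round(4),"seat frame",(D@(ctr-[.672,.0125])).round(4))
print(p); rel((.672,.013,.24,-.06))
E
```

```text
box bottom 0.036 -0.064 [0.6703 0.0079] seat frame [-0.0015 -0.0047]
box top 0.0345 -0.061 [0.6714 0.009 ] seat frame [-0.0004 -0.0036]
rim inner 0.0408 -0.061 [0.6728 0.0121] seat frame [ 0.0008 -0.0004]
rim outer 0.0499 -0.061 [0.6736 0.0118] seat frame [ 0.0017 -0.0006]
flange 0.1079 -0.061 [0.6729 0.0114] seat frame [ 0.0009 -0.0011]
[0.67225484 0.00995884 0.24202059]
[-0.0011 -0.0076  0.0051] [ 0.0005  0.005  -0.0035]
```

Emit:
carry_out([
  [0,0.004,-0.009,0,0,0,0],
  [0,0.004,-0.009,0,0,0,0],
  [0,0.004,-0.009,0.03,0,0,0],
  [0,0.004,-0.009,0.04,0,0,0],
  [0,0.004,-0.009,0.05,0,0,0],
  [0,0.004,-0.009,0.05,0,0,0],
  [0,0.004,-0.009,0.05,0,0,0],
])

```text
time: 16.7
tool_pos: [0.6745, 0.0136, 0.2232]
tool_rot: [0.0, 1.0, -0.031, -0.0]
contact_force: [0.2, -0.4, -0.7]
gripper_width: 0.408
```

```bash
python3 - <<'E'
from h import *
p,R,s=tool(); print(p,yaw(),R.as_matrix()[:,2],s["contact_force"],s["ft_torque"])
E
```

```text
[0.67448556 0.01359463 0.22315381] -0.061599692246628264 [-8.69188699e-04 -2.91840706e-04 -9.99999580e-01] [ 0.22606279 -0.40254389 -0.6793535 ] [ 0.00040578 -0.0172954   0.04504247]
```

Emit:
carry_out([
  [0,0,0,0.015,0,0,0],
  [0,0,0,0.0275,0,0,0],
  [0,0,0,0.0275,0,0,0],
  [0,0,0,0.0275,0,0,0],
  [1,0,0,0.0275,0,0,0],
  [1,0,0,0.0275,0,0,0],
  [1,0,0,0.0275,0,0,0],
  [1,0,0,-0.02,0,0,0],
])

```text
time: 17.37
tool_pos: [0.6727, 0.0137, 0.2276]
tool_rot: [-0.0, 1.0, -0.031, -0.004]
contact_force: [0.3, -0.5, -1.1]
gripper_width: 0.947
```

Emit:
carry_out([
  [1,0,0,-0.1,0,0,0],
  [1,-0.1,0,-0.2,0,0,0],
  [1,-0.2,0,-0.3,0,0,0],
  [1,-0.25,0,-0.4,0,0,0],
  [1,-0.25,0,-0.4,0,0,0],
  [1,-0.25,0,-0.4,0,0,0],
  [1,-0.25,0,-0.4,0,0,0],
])

```text
time: 17.95
tool_pos: [0.5752, 0.0198, 0.3959]
tool_rot: [0.0, 1.0, -0.031, 0.004]
contact_force: [-0.1, 0.3, -0.9]
gripper_width: 1.004
```

```bash
python3 - <<'E'
from h import *
c,im=shot("wrist","w7"); p,R,s=tool(); print(p,yaw(),R.as_matrix()[:,2],s["time"])
im=im[:,:,::-1]
cv2.imwrite("pics/w7b.png",cv2.resize(im[:270],(800,386),interpolation=cv2.INTER_CUBIC))
for b in boxes(im.copy(),c): print(b)
E
```

```text
[0.57507352 0.01979294 0.39304313] -0.06155146725281435 [ 2.94889184e-03 -6.17597453e-04 -9.99995461e-01] 18.0
('blue', 0.417041259765625, -0.1965272674560547, 83, 50, -23.9)
('blue', 0.5577880859375, 0.2120850830078125, 77, 32, 37.6)
```

View pics/w7b.png

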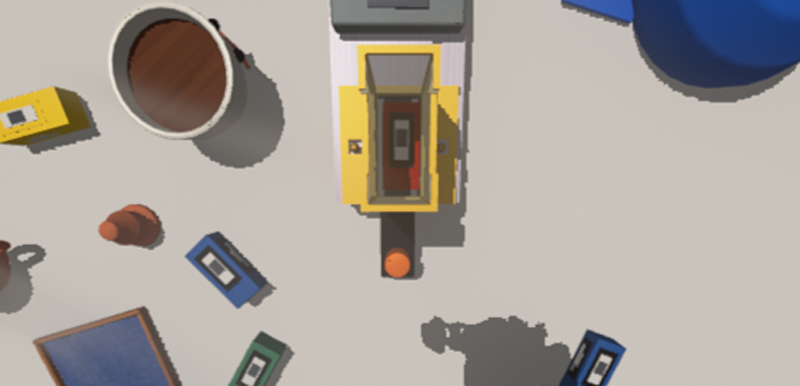

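Red lies flat in the bottom of the shaft at (403,140). The other boxes are unchanged. Next is the near blue box at about (0.4115, -0.2045).

```bash
python3 - <<'E'
from h import *
rel((.4115,-.2045,.08,-.41))
E
```

```text
[-0.376   0.5845  0.7817] [-2.000e-04 -6.100e-03  6.969e-01]
```

Emit:
carry_out([
  [1,-0.376,0.5845,0.78,0,-0.003,0.697],
  [1,-0.376,0.5845,0.78,0,-0.003,0.697],
  [1,-0.376,0.5845,0.78,0,-0.003,0.697],
  [1,-0.376,0.5845,0.78,0,-0.003,0.697],
  [1,-0.376,0.5845,0.78,0,-0.003,0.697],
  [1,-0.376,0.5845,0.78,0,-0.003,0.697],
  [1,-0.376,0.5845,0.78,0,-0.003,0.697],
  [1,-0.376,0.5845,0.78,0,-0.003,0.697],
])

```text
time: 18.67
tool_pos: [0.4418, -0.1594, 0.1392]
tool_rot: [-0.0, 0.979, -0.203, -0.002]
contact_force: [0.7, -0.1, -0.0]
gripper_width: 1.004
```

```bash
python3 - <<'E'
from h import *
p,R,s=tool(); print(p,yaw(),R.as_matrix()[:,2],s["time"])
c,im=shot("wrist","w8")
for b in boxes(im[:,:,::-1].copy(),c): print(b)
rel((.4115,-.2045,.08,-.41))
E
```

```text
[ 0.44181081 -0.15936016  0.13923008] -0.40986217235338135 [-0.00429679  0.00173194 -0.99998927] 18.6667
[-0.0087  0.1255  0.1295] [ 0.0046  0.0354 -0.0055]
```

Emit:
carry_out([
  [1,-0.0087,0.1255,0.13,0,0,0],
  [1,-0.0087,0.1255,0.13,0,0,0],
  [1,-0.0087,0.1255,0.13,0,0,0],
  [1,-0.0087,0.1255,0.13,0,0,0],
  [1,-0.0087,0.1255,0.13,0,0,0],
  [1,-0.0087,0.1255,0.13,0,0,0],
  [1,-0.0087,0.1255,0.13,0,0,0],
])

```text
time: 19.3
tool_pos: [0.4218, -0.2035, 0.0923]
tool_rot: [0.0, 0.979, -0.203, 0.0]
contact_force: [0.3, -0.3, -0.9]
gripper_width: 0.999
```

```bash
python3 - <<'E'
from h import *
p,R,s=tool(); print(p,yaw(),R.as_matrix()[:,2],s["time"])
c,im=shot("wrist","w9")
for b in boxes(im[:,:,::-1].copy(),c): print(b)
p,R,s=tool(); print(p,yaw(),R.as_matrix()[:,2],s["time"])
rel((.4115,-.2045,.0105,-.41))
E
```

```text
[ 0.42175049 -0.20353141  0.09228828] -0.4086958840934077 [ 7.64693255e-04 -1.03880322e-03 -9.99999168e-01] 19.3
[ 0.42168981 -0.20355773  0.09228943] -0.40874456764562944 [ 7.92029825e-04 -1.11641612e-03 -9.99999063e-01] 19.35
[-0.0227  0.0121  0.2045] [ 0.0014 -0.0023  0.0025]
```

Emit:
carry_out([
  [1,-0.0227,0.012,0.1,0,0,0],
  [1,-0.0227,0.012,0.2,0,0,0],
  [1,-0.0227,0.012,0.2045,0,0,0],
  [0,-0.0227,0.012,0.2045,0,0,0],
  [0,-0.0227,0.012,0.2045,0,0,0],
  [0,-0.0227,0.012,0.2045,0,0,0],
  [0,-0.0227,0.012,0.2045,0,0,0],
  [0,-0.0227,0.012,0.2045,0,0,0],
])

```text
time: 20.02
tool_pos: [0.4124, -0.2059, 0.0122]
tool_rot: [0.001, 0.979, -0.203, 0.002]
contact_force: [-0.5, -1.0, 5.2]
gripper_width: 0.407
```

Emit:
carry_out([
  [0,0,0,0,0,0,0],
  [0,0,0,-0.05,0,0,0],
  [0,0,0,-0.15,0,0,0],
  [0,0,0,-0.25,0,0,0],
  [0,0,0,-0.35,0,0,0],
  [0,0,0,-0.45,0,0,0],
  [0,0,0,-0.55,0,0,0],
  [0,0,0,-0.65,0,0,0],
])

```text
time: 20.68
tool_pos: [0.4103, -0.2042, 0.2725]
tool_rot: [0.001, 0.979, -0.204, 0.001]
contact_force: [1.0, -0.4, -0.9]
gripper_width: 0.408
```

```bash
python3 - <<'E'
from h import *
p,R,s=tool(); print(p,yaw(),s["contact_force"],s["gripper_width"]*85)
rel((.6742,.0135,.275,-.061))
E
```

```text
[ 0.41025186 -0.20423564  0.27254874] -0.4099827605057267 [ 0.96133504 -0.42806316 -0.91980974] 34.64129462709653
[ 0.3882 -0.7622 -0.0063] [ 0.0023 -0.0025 -0.698 ]
```

Emit:
carry_out([
  [0,0.05,-0.1,-0.006,0,0,-0.2],
  [0,0.1,-0.197,-0.006,0,0,-0.4],
  [0,0.15,-0.295,-0.006,0,0,-0.6],
  [0,0.2,-0.393,-0.006,0,0,-0.698],
  [0,0.25,-0.49,-0.006,0,0,-0.698],
  [0,0.295,-0.58,-0.006,0,0,-0.698],
  [0,0.335,-0.66,-0.006,0,0,-0.698],
  [0,0.365,-0.717,-0.006,0,0,-0.698],
])

```text
time: 21.35
tool_pos: [0.6607, 0.003, 0.2723]
tool_rot: [-0.0, 1.0, -0.03, 0.0]
contact_force: [-0.2, -0.2, -0.3]
gripper_width: 0.407
```

Emit:
carry_out([
  [0,0.036,-0.032,0,0,0,0],
  [0,0.036,-0.032,0,0,0,0],
  [0,0.036,-0.032,0,0,0,0],
  [0,0.036,-0.032,0,0,0,0],
  [0,0.036,-0.032,0,0,0,0],
  [0,0.036,-0.032,0,0,0,0],
])

```text
time: 21.85
tool_pos: [0.6733, 0.0114, 0.272]
tool_rot: [0.0, 1.0, -0.031, -0.0]
contact_force: [-0.3, -0.1, -0.6]
gripper_width: 0.406
```

```bash
python3 - <<'E'
from h import *
p,R,s=tool(); print(p,yaw())
shot("wrist","w10"); p,R,s=tool(); print(p,yaw(),R.as_matrix()[:,2],s["time"])
rel((.6742,.0135,.232,-.061))
E
```

```text
[0.67334785 0.01137325 0.27199673] -0.062226837779131156
[0.67340892 0.01141926 0.27199039] -0.062210238649094675 [-4.67696983e-04 -1.07332583e-04 -9.99999885e-01] 21.9
[ 0.0017 -0.0053  0.1   ] [ 0.0003  0.0009 -0.0024]
```

Emit:
carry_out([
  [0,0.002,-0.0053,0.05,0,0,0.002],
  [0,0.002,-0.0053,0.085,0,0,0.002],
  [0,0.002,-0.0053,0.1,0,0,0.002],
  [0,0.002,-0.0053,0.11,0,0,0.002],
  [0,0.002,-0.0053,0.12,0,0,0.002],
  [0,0.002,-0.0053,0.12,0,0,0.002],
])

```text
time: 22.4
tool_pos: [0.6744, 0.0142, 0.2226]
tool_rot: [-0.0, 1.0, -0.031, -0.001]
contact_force: [0.3, 0.0, -1.7]
gripper_width: 0.406
```

Emit:
carry_out([
  [0,0,0,0.015,0,0,0],
  [0,0,0,0.0275,0,0,0],
  [0,0,0,0.0275,0,0,0],
  [0,0,0,0.0275,0,0,0],
  [1,0,0,0.0275,0,0,0],
  [1,0,0,0.0275,0,0,0],
  [1,0,0,0.0275,0,0,0],
  [1,0,0,-0.02,0,0,0],
])

```text
time: 23.07
tool_pos: [0.6727, 0.0145, 0.2271]
tool_rot: [-0.0, 1.0, -0.031, -0.004]
contact_force: [0.9, -0.0, 0.1]
gripper_width: 0.952
```

Emit:
carry_out([
  [1,0,0,-0.1,0,0,0],
  [1,-0.1,0,-0.2,0,0,0],
  [1,-0.2,-0.1,-0.3,0,0,0],
  [1,-0.3,-0.2,-0.4,0,0,0],
  [1,-0.33,-0.3,-0.45,0,0,0],
  [1,-0.33,-0.3,-0.45,0,0,0],
  [1,-0.33,-0.3,-0.45,0,0,0],
  [1,-0.33,-0.3,-0.45,0,0,0],
])

```text
time: 23.73
tool_pos: [0.5498, 0.1456, 0.4181]
tool_rot: [-0.001, 1.0, -0.029, 0.004]
contact_force: [0.4, -0.7, 0.0]
gripper_width: 0.997
```

```bash
python3 - <<'E'
from h import *
c,im=shot("wrist","w11"); p,R,s=tool(); print(p,yaw(),R.as_matrix()[:,2],s["time"])
im=im[:,:,::-1].copy()
cv2.imwrite("pics/w11b.png",cv2.resize(im[:340],(800,486),interpolation=cv2.INTER_CUBIC))
for b in boxes(im.copy(),c): print(b)
c7=load("w7"); print("ornament~",px2w(c7,(150*.7,220*.7),0))
E
```

```text
[0.55047167 0.14387549 0.415409  ] -0.05887079062142381 [ 5.52547051e-03  7.88623534e-04 -9.99984424e-01] 23.7833
('blue', 0.557970947265625, 0.21276887512207032, 76, 33, 37.9)
('blue', 0.7053599243164063, 0.5330698852539062, 97, 42, -16.3)
ornament~ [[0.61554564 0.29863439 0.        ]]
```

View pics/w11b.png

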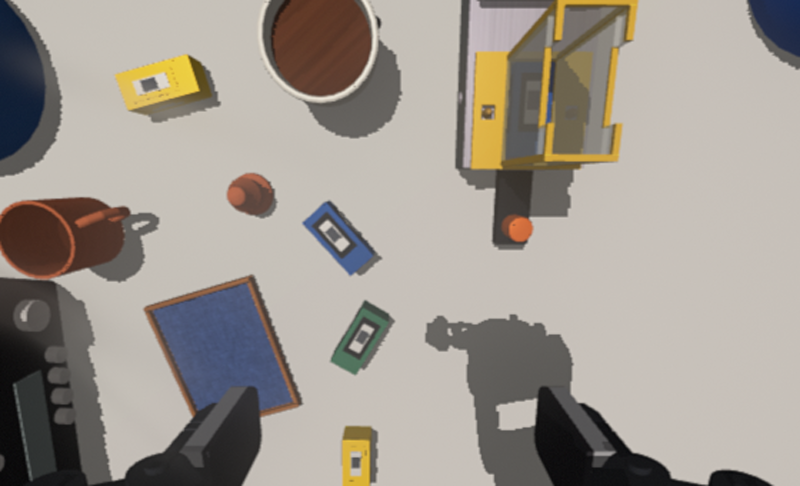

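The second blue is inside the shaft. The remaining blue is at (340,238), green at (361,338), the ornament at (250,193), and the tray corners are at (146,310), (252,277) and (301,404).

```bash
sed -i 's/>120)&(hsv/>(90 if n=="green" else 120))\&(hsv/' h.py; python3 - <<'E'
from h import *
c=load("w11"); im=cv2.imread("pics/w11.png"); print(cv2.cvtColor(im,cv2.COLOR_BGR2HSV)[int(358*.7),int(347*.7)])
for b in boxes(im,c): print(b)
t=px2w(c,np.array([(146,310),(252,277),(301,404)])*.7,.014)[:,:2]; print("tray corners",t,"ctr",(t[0]+t[2])/2,"len",np.linalg.norm(t[0]-t[1]),np.linalg.norm(t[1]-t[2]),"x-dir",np.arctan2(*(t[1]-t[2])[::-1]))
for n in("w1","t1"):
    for b in boxes(cv2.imread(f"pics/{n}.png"),load(n)): print(n,b)
rel((.5575,.212,.25,.42),(.5575,.212,.08,.42))
rel((.5575,.212,.08,.655),ref=(.5575,.212,.25,.42))
E
```

```text
[ 71  73 116]
('blue', 0.557970947265625, 0.21276887512207032, 76, 33, 37.9)
('blue', 0.7053599243164063, 0.5330698852539062, 97, 42, -16.3)
tray corners [[0.4815993  0.45751206]
 [0.51524288 0.32227367]
 [0.34517277 0.28249888]] ctr [0.41338603 0.37000547] len 0.13936036727896278 0.17465931266630808 x-dir 0.22974360772092473
w1 ('red', 0.5590958862304688, -0.22075009155273437, 78, 35, 7.8)
w1 ('blue', 0.4108892517089844, -0.18137899780273437, 64, 29, -8.9)
w1 ('blue', 0.557840087890625, 0.21184356689453124, 77, 33, 38.0)
t1 ('blue', 0.556865234375, 0.2110465850830078, 81, 34, 37.5)
t1 ('green', 0.25950384521484376, -0.7316405639648438, 100, 33, 0.1)
t1 ('green', 0.4330279541015625, 0.19866015625, 78, 35, -34.0)
[ 0.0053 -0.1706  0.4137] [ 4.000e-04 -1.130e-02 -9.577e-01]
[ 0.0029 -0.1701  0.8387] [ 4.000e-04 -1.130e-02 -9.577e-01]
[0.    0.    0.425] [ 0.    0.   -0.47]
```

Emit:
carry_out([
  [1,0.004,-0.17,0.55,0,-0.005,-0.958],
  [1,0.004,-0.17,0.55,0,-0.005,-0.958],
  [1,0.004,-0.17,0.55,0,-0.005,-0.958],
  [1,0.004,-0.17,0.55,0,-0.005,-0.958],
  [1,0.004,-0.17,0.55,0,-0.005,-0.958],
  [1,0.004,-0.17,0.55,0,-0.005,-0.958],
  [1,0.004,-0.17,0.55,0,-0.005,-0.958],
  [1,0.004,-0.17,0.55,0,-0.005,-0.958],
])

```text
time: 24.45
tool_pos: [0.5554, 0.2089, 0.189]
tool_rot: [0.0, 0.978, 0.207, -0.004]
contact_force: [0.8, 0.2, 0.8]
gripper_width: 1.002
```

Emit:
carry_out([
  [1,0,0,0.1,0,0,-0.2],
  [1,0,0,0.2,0,0,-0.4],
  [1,0,0,0.27,0,0,-0.48],
  [1,0,0,0.27,0,0,-0.48],
  [1,0,0,0.27,0,0,-0.48],
  [1,0,0,0.27,0,0,-0.48],
  [1,0,0,0.27,0,0,-0.48],
])

```text
time: 25.03
tool_pos: [0.5589, 0.2103, 0.088]
tool_rot: [0.0, 0.947, 0.322, 0.002]
contact_force: [-0.7, -0.2, -0.0]
gripper_width: 0.996
```

```bash
python3 - <<'E'
from h import *
p,R,s=tool(); print(p,yaw(),R.as_matrix()[:,2],s["time"])
shot("wrist","w12"); p,R,s=tool(); print(p,yaw(),R.as_matrix()[:,2],s["time"])
for b in boxes(cv2.imread("pics/w12.png"),load("w12")): print(b)
rel((.5577,.212,.0105,.66))
E
```

```text
[0.55890472 0.2103155  0.0880152 ] 0.6558361535427782 [ 0.00344899  0.00116643 -0.99999337] 25.0333
[0.55855318 0.21035211 0.08760398] 0.656195561335375 [ 0.00284848  0.00102398 -0.99999542] 25.0833
('blue', 0.42951812744140627, 0.3225050354003906, 102, 29, 24.4)
('blue', 0.5616815795898438, 0.2163333740234375, 69, 34, 37.6)
[ 0.0003 -0.0047  0.1928] [ 0.0019 -0.0058 -0.0076]
```

Emit:
carry_out([
  [1,0.002,-0.005,0.1,0,0,-0.008],
  [1,0.002,-0.005,0.19,0,0,-0.008],
  [1,0.002,-0.005,0.1925,0,0,-0.008],
  [0,0.002,-0.005,0.1925,0,0,-0.008],
  [0,0.002,-0.005,0.1925,0,0,-0.008],
  [0,0.002,-0.005,0.1925,0,0,-0.008],
  [0,0.002,-0.005,0.1925,0,0,-0.008],
  [0,0.002,-0.005,0.1925,0,0,-0.008],
])

```text
time: 25.75
tool_pos: [0.5574, 0.2126, 0.0098]
tool_rot: [-0.0, 0.946, 0.324, 0.001]
contact_force: [-0.4, 0.5, 4.2]
gripper_width: 0.412
```

Emit:
carry_out([
  [0,0,0,0,0,0,0],
  [0,0,0,-0.05,0,0,0],
  [0,0,0,-0.15,0,0,0],
  [0,0,0,-0.25,0,0,0.1],
  [0,0,0,-0.35,0,0,0.3],
  [0,0,0,-0.45,0,0,0.5],
  [0,0,0,-0.55,0,0,0.7],
  [0,0,0,-0.65,0,0,0.9],
])

```text
time: 26.42
tool_pos: [0.5556, 0.212, 0.2697]
tool_rot: [-0.0, 0.995, 0.103, -0.001]
contact_force: [0.4, 0.1, -0.4]
gripper_width: 0.408
```

```bash
python3 - <<'E'
from h import *
p,R,s=tool(); print(p,yaw(),s["contact_force"],s["gripper_width"]*85)
rel((.6742,.0138,.275,-.061))
E
```

```text
[0.55557715 0.21203593 0.26965128] 0.20596469262011247 [ 0.3870722   0.06459756 -0.36619048] 34.665693834970305
[ 0.1889  0.5458 -0.0139] [-1.000e-04  3.800e-03  5.339e-01]
```

Emit:
carry_out([
  [0,0.03,0.1,-0.01,0,0,0.2],
  [0,0.065,0.19,-0.014,0,0,0.4],
  [0,0.1,0.285,-0.014,0,0,0.534],
  [0,0.13,0.375,-0.014,0,0,0.534],
  [0,0.155,0.45,-0.014,0,0,0.534],
  [0,0.175,0.51,-0.014,0,0,0.534],
  [0,0.188,0.543,-0.014,0,0,0.534],
  [0,0.188,0.543,-0.014,0,0,0.534],
])

```text
time: 27.08
tool_pos: [0.6759, 0.013, 0.2721]
tool_rot: [0.001, 1.0, -0.03, -0.001]
contact_force: [0.4, 0.4, -0.7]
gripper_width: 0.405
```

Emit:
carry_out([
  [0,0,0,0,0,0,0],
  [0,0,0,0,0,0,0],
  [0,0,0,0,0,0,0],
  [0,0,0,0,0,0,0],
])

```text
time: 27.42
tool_pos: [0.6745, 0.0169, 0.2722]
tool_rot: [0.0, 1.0, -0.027, -0.002]
contact_force: [-0.1, 0.3, 0.4]
gripper_width: 0.408
```

```bash
python3 - <<'E'
from h import *
p,R,s=tool(); print(p,yaw(),R.as_matrix()[:,2])
rel((.6742,.0138,.232,-.061))
E
```

```text
[0.67453412 0.01688066 0.27215573] -0.0542820225156694 [-3.25076592e-03 -2.60233905e-04 -9.99994682e-01]
[-1.000e-04  7.700e-03  1.004e-01] [0.0009 0.0065 0.0134]
```

Emit:
carry_out([
  [0,0,0.003,0.02,0,0,0.006],
  [0,0,0.003,0.03,0,0,0.006],
  [0,0,0.003,0.03,0,0,0.006],
  [0,0,0.003,0.03,0,0,0.006],
  [0,0,0.003,0.03,0,0,0.006],
])

```text
time: 27.83
tool_pos: [0.6748, 0.0144, 0.2596]
tool_rot: [0.0, 1.0, -0.029, -0.002]
contact_force: [0.3, -0.2, -0.6]
gripper_width: 0.411
```

```bash
python3 - <<'E'
from h import *
p,R,s=tool(); print(p,yaw(),R.as_matrix()[:,2])
shot("wrist","w13"); p,R,s=tool(); print(p,yaw(),R.as_matrix()[:,2])
rel((.6742,.0138,.232,-.061))
E
```

```text
[0.67477346 0.01436174 0.25961099] -0.05900164192301379 [-3.80329703e-03 -3.81420054e-04 -9.99992695e-01]
[0.67488687 0.01429732 0.25989913] -0.05903140532563507 [-3.38207323e-03 -4.53344933e-04 -9.99994178e-01]
[-0.0014  0.0013  0.0698] [0.0013 0.0067 0.0039]
```

Emit:
carry_out([
  [0,-0.001,0.001,0.03,0,0,0.004],
  [0,-0.001,0.001,0.055,0,0,0.004],
  [0,-0.001,0.001,0.07,0,0,0.004],
  [0,-0.001,0.001,0.08,0,0,0.004],
  [0,-0.001,0.001,0.09,0,0,0.004],
  [0,-0.001,0.001,0.09,0,0,0.004],
])

```text
time: 28.38
tool_pos: [0.6737, 0.0139, 0.2222]
tool_rot: [0.0, 1.0, -0.031, -0.003]
contact_force: [0.2, -0.0, -0.8]
gripper_width: 0.411
```

Emit:
carry_out([
  [0,0,0,0.015,0,0,0],
  [0,0,0,0.0275,0,0,0],
  [0,0,0,0.0275,0,0,0],
  [0,0,0,0.0275,0,0,0],
  [1,0,0,0.0275,0,0,0],
  [1,0,0,0.0275,0,0,0],
  [1,0,0,0.0275,0,0,0],
  [1,0,0,-0.02,0,0,0],
])

```text
time: 29.05
tool_pos: [0.6723, 0.014, 0.2275]
tool_rot: [0.0, 1.0, -0.031, -0.005]
contact_force: [0.3, -0.2, -1.2]
gripper_width: 0.947
```

Emit:
carry_out([
  [1,0,0,-0.1,0,0,0],
  [1,-0.1,0,-0.2,0,0,0],
  [1,-0.2,-0.1,-0.3,0,0,0],
  [1,-0.3,-0.2,-0.4,0,0,0],
  [1,-0.4,-0.25,-0.43,0,0,0],
  [1,-0.44,-0.27,-0.43,0,0,0],
  [1,-0.44,-0.27,-0.43,0,0,0],
  [1,-0.44,-0.27,-0.43,0,0,0],
])

```text
time: 29.72
tool_pos: [0.5032, 0.1357, 0.4109]
tool_rot: [-0.001, 1.0, -0.028, 0.003]
contact_force: [0.2, 0.1, 0.9]
gripper_width: 0.999
```

```bash
sed -i 's/(90 if/(55 if/' h.py; python3 - <<'E'
from h import *
c,im=shot("wrist","w14"); p,R,s=tool(); print(p,yaw(),R.as_matrix()[:,2],s["time"])
for b in boxes(im[:,:,::-1].copy(),c): print(b)
for n in("w11","top0"):
    for b in boxes(cv2.imread(f"pics/{n}.png"),load(n) if n!="top0" else cam("top")):
        if b[0]=="green": print(n,b)
rel((.433,.199,.2,-.52))
E
```

```text
[0.50456868 0.13444131 0.40899929] -0.05749549249043247 [ 4.23698183e-03  8.65495979e-04 -9.99990649e-01] 29.7667
('red', 0.1174613037109375, 0.011088603973388672, 84, 54, 66.2)
('green', 0.43505291748046876, 0.19858935546875, 78, 34, -34.1)
w11 ('green', 0.43548825073242187, 0.19912966918945313, 78, 35, -34.3)
top0 ('green', 0.27710406494140627, -0.73218701171875, 65, 33, 0.6)
top0 ('green', 0.43394415283203125, 0.19876760864257811, 79, 35, -34.8)
[-0.1901 -0.1503  0.5219] [-0.0041 -0.0077  0.925 ]
```

Emit:
carry_out([
  [1,-0.1855,-0.151,0.55,0,-0.004,0.925],
  [1,-0.1855,-0.151,0.55,0,-0.004,0.925],
  [1,-0.1855,-0.151,0.55,0,-0.004,0.925],
  [1,-0.1855,-0.151,0.55,0,-0.004,0.925],
  [1,-0.1855,-0.151,0.55,0,-0.004,0.925],
  [1,-0.1855,-0.151,0.55,0,-0.004,0.925],
  [1,-0.1855,-0.151,0.55,0,-0.004,0.925],
  [1,-0.1855,-0.151,0.55,0,-0.004,0.925],
])

```text
time: 30.43
tool_pos: [0.4339, 0.1966, 0.1827]
tool_rot: [0.002, 0.966, -0.259, -0.004]
contact_force: [0.5, -0.5, 0.9]
gripper_width: 1.0
```

Emit:
carry_out([
  [1,0,0,0.1,0,0,0.14],
  [1,0,0,0.2,0,0,0.15],
  [1,0,0,0.27,0,0,0.15],
  [1,0,0,0.27,0,0,0.15],
  [1,0,0,0.27,0,0,0.15],
  [1,0,0,0.27,0,0,0.15],
  [1,0,0,0.27,0,0,0.15],
])

```text
time: 31.02
tool_pos: [0.4374, 0.1978, 0.0806]
tool_rot: [-0.001, 0.955, -0.295, 0.0]
contact_force: [0.6, 0.3, -0.4]
gripper_width: 0.997
```

```bash
python3 - <<'E'
from h import *
p,R,s=tool(); print(p,yaw(),R.as_matrix()[:,2],s["time"])
c,im=shot("top","t2"); p,R,s=tool(); print(p,yaw(),R.as_matrix()[:,2],s["time"])
rel((.4348,.199,.0105,-.597))
E
```

```text
[0.43738324 0.19776411 0.0806062 ] -0.5989944562706666 [ 0.00121868  0.0018276  -0.99999759] 31.0167
[0.43693317 0.1977413  0.08019725] -0.5988782104126176 [ 5.96161447e-04  1.66512426e-03 -9.99998436e-01] 31.0667
[-0.0061  0.0007  0.1742] [-0.0034  0.0009 -0.0038]
```

Emit:
carry_out([
  [1,-0.004,0.001,0.1,0,0,0],
  [1,-0.004,0.001,0.174,0,0,0],
  [1,-0.004,0.001,0.174,0,0,0],
  [0,-0.004,0.001,0.174,0,0,0],
  [0,-0.004,0.001,0.174,0,0,0],
  [0,-0.004,0.001,0.174,0,0,0],
  [0,-0.004,0.001,0.174,0,0,0],
  [0,-0.004,0.001,0.174,0,0,0],
])

```text
time: 31.73
tool_pos: [0.4344, 0.1985, 0.0095]
tool_rot: [-0.001, 0.956, -0.295, -0.001]
contact_force: [-1.2, 0.2, 5.8]
gripper_width: 0.412
```

Emit:
carry_out([
  [0,0,0,0,0,0,0],
  [0,0,0,-0.05,0,0,0],
  [0,0,0,-0.15,0,0,0],
  [0,0,0,-0.25,0,0,-0.1],
  [0,0,0,-0.35,0,0,-0.3],
  [0,0,0,-0.45,0,0,-0.5],
  [0,0,0,-0.55,0,0,-0.7],
  [0,0,0,-0.65,0,0,-0.9],
])

```text
time: 32.4
tool_pos: [0.4332, 0.1977, 0.2698]
tool_rot: [-0.0, 0.997, -0.072, -0.002]
contact_force: [0.2, 0.7, -0.4]
gripper_width: 0.41
```

```bash
python3 - <<'E'
from h import *
p,R,s=tool(); print(p,yaw(),s["contact_force"],s["gripper_width"]*85)
rel((.6742,.0138,.275,-.061))
E
```

```text
[0.43315532 0.19767357 0.26980906] -0.14351631905404766 [ 0.20831068  0.7042895  -0.42958725] 34.890002326535864
[ 0.6621  0.3688 -0.0155] [-0.0003  0.0077 -0.165 ]
```

Emit:
carry_out([
  [0,0.08,0.045,-0.01,0,0,-0.1],
  [0,0.17,0.095,-0.015,0,0,-0.165],
  [0,0.26,0.145,-0.015,0,0,-0.165],
  [0,0.35,0.195,-0.015,0,0,-0.165],
  [0,0.44,0.245,-0.015,0,0,-0.165],
  [0,0.52,0.29,-0.015,0,0,-0.165],
  [0,0.59,0.329,-0.015,0,0,-0.165],
  [0,0.63,0.351,-0.015,0,0,-0.165],
])

```text
time: 33.07
tool_pos: [0.664, 0.0189, 0.2717]
tool_rot: [0.0, 0.999, -0.034, -0.002]
contact_force: [0.3, -0.5, -0.8]
gripper_width: 0.412
```

Emit:
carry_out([
  [0,0.03,0.018,0,0,0,0],
  [0,0.03,0.018,0,0,0,0],
  [0,0.03,0.018,0,0,0,0],
  [0,0.03,0.018,0,0,0,0],
  [0,0.03,0.018,0,0,0,0],
  [0,0.03,0.018,0,0,0,0],
  [0,0.03,0.018,0,0,0,0],
])

```text
time: 33.65
tool_pos: [0.6731, 0.0143, 0.2721]
tool_rot: [0.0, 0.999, -0.033, -0.002]
contact_force: [0.1, -0.2, -0.4]
gripper_width: 0.413
```

```bash
python3 - <<'E'
from h import *
p,R,s=tool(); print(p,yaw(),R.as_matrix()[:,2])
shot("wrist","w15"); p,R,s=tool(); print(p,yaw(),R.as_matrix()[:,2])
rel((.6742,.0138,.232,-.061))
E
```

```text
[0.67313666 0.01432    0.27211593] -0.0652165622230195 [-4.95294977e-03  9.64440264e-05 -9.99987729e-01]
[0.67321785 0.01418693 0.27201486] -0.06537065136251982 [-5.04115338e-03  1.27390277e-04 -9.99987285e-01]
[0.003  0.0008 0.1   ] [ 0.0004  0.0101 -0.0087]
```

Emit:
carry_out([
  [0,0.003,0.001,0.05,0,0.01,-0.0087],
  [0,0.003,0.001,0.085,0,0.01,-0.0087],
  [0,0.003,0.001,0.1,0,0.01,-0.0087],
  [0,0.003,0.001,0.11,0,0.01,-0.0087],
  [0,0.003,0.001,0.12,0,0.01,-0.0087],
  [0,0.003,0.001,0.12,0,0.01,-0.0087],
])

```text
time: 34.2
tool_pos: [0.6742, 0.0132, 0.2228]
tool_rot: [0.0, 1.0, -0.031, -0.001]
contact_force: [0.3, -0.2, -1.1]
gripper_width: 0.413
```

Emit:
carry_out([
  [0,0,0,0.015,0,0,0],
  [0,0,0,0.0275,0,0,0],
  [0,0,0,0.0275,0,0,0],
  [0,0,0,0.0275,0,0,0],
  [1,0,0,0.0275,0,0,0],
  [1,0,0,0.0275,0,0,0],
  [1,0,0,0.0275,0,0,0],
  [1,0,0,-0.02,0,0,0],
])

```text
time: 34.87
tool_pos: [0.6724, 0.0133, 0.2273]
tool_rot: [-0.0, 1.0, -0.031, -0.004]
contact_force: [-0.0, 0.3, -0.3]
gripper_width: 0.949
```

Emit:
carry_out([
  [1,0,0,-0.1,0,0,0],
  [1,-0.1,0,-0.2,0,0,0],
  [1,-0.2,0,-0.3,0,0,0],
  [1,-0.25,0,-0.4,0,0,0],
  [1,-0.25,0,-0.4,0,0,0],
  [1,-0.25,0,-0.4,0,0,0],
  [1,-0.25,0,-0.4,0,0,0],
  [1,-0.25,0,-0.4,0,0,0],
])

```text
time: 35.53
tool_pos: [0.5748, 0.0194, 0.3914]
tool_rot: [0.0, 1.0, -0.031, -0.0]
contact_force: [-0.5, 0.2, -0.5]
gripper_width: 1.002
```

```bash
python3 - <<'E'
from h import *
c,im=shot("wrist","w16"); c2,im2=shot("scene","s2"); p,R,s=tool(); print(p,yaw(),R.as_matrix()[:,2],s["time"])
a=cv2.resize(im[0:250,180:360,::-1],None,fx=2.4,fy=2.4,interpolation=cv2.INTER_CUBIC)
b=cv2.resize(im2[150:320,180:345,::-1],None,fx=2.2,fy=2.2,interpolation=cv2.INTER_CUBIC)
o=np.zeros((600,800,3),np.uint8); o[:a.shape[0],:a.shape[1]]=a; o[:b.shape[0],432:432+b.shape[1]]=b
cv2.imwrite("pics/m1.png",o)
E
```

```text
[0.57466207 0.01933246 0.38934038] -0.06179177097374579 [-3.93877466e-03  1.21229704e-04 -9.99992236e-01] 35.6333
```

View pics/m1.png

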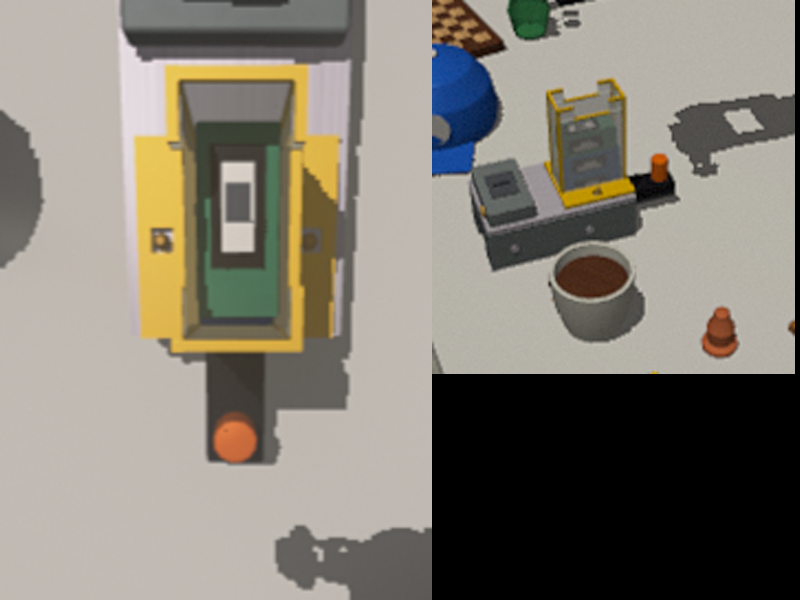

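Green lies flat on top of a level stack in the seated magazine, and the knob is at (235,440). Next I grip the knob.

```bash
python3 - <<'E'
from h import *
print(px2w(load("w16"),(180+235/2.4,440/2.4),.085))
rel((.5635,.0195,.12,-.06),(.5635,.0195,.057,-.06))
E
```

```text
[[0.5633731  0.01955487 0.085     ]]
[-0.0252  0.0012  0.6735] [ 0.0002  0.0079 -0.0036]
[-0.0246  0.0012  0.831 ] [ 0.0002  0.0079 -0.0036]
```

Emit:
carry_out([
  [1,-0.02,0.001,0.05,0,0.25,0],
  [1,-0.02,0.001,0.12,0,0.5,0],
  [1,-0.02,0.001,0.22,0,0.7,0],
  [1,-0.02,0.001,0.32,0,0.7,0],
  [1,-0.02,0.001,0.42,0,0.7,0],
  [1,-0.02,0.001,0.5,0,0.7,0],
  [1,-0.02,0.001,0.55,0,0.7,0],
  [1,-0.02,0.001,0.55,0,0.7,0],
])

```text
time: 36.3
tool_pos: [0.5617, 0.0199, 0.1621]
tool_rot: [0.005, 0.986, -0.03, 0.166]
contact_force: [-0.4, 0.6, -0.6]
gripper_width: 0.997
```

Emit:
carry_out([
  [1,0,0,0,0,0,0],
  [1,0,0,0,0,0,0],
  [1,0,0,0,0,0,0],
])

```text
time: 36.55
tool_pos: [0.5682, 0.0193, 0.1743]
tool_rot: [0.006, 0.984, -0.03, 0.176]
contact_force: [0.1, 0.1, 0.8]
gripper_width: 1.001
```

```bash
cat >> h.py <<'E'
def relt(*targets):
    """targets (x,y,z,yaw,tilt): tilt = rotation about tool y after yaw"""
    p,R,s=tool()
    for t in targets:
        d=R.inv().apply(np.array(t[:3])-p)/0.4; r=(R.inv()*Rdown(t[3])*Rn.from_euler('y',t[4])).as_rotvec()/0.5
        print(np.round(d,4),np.round(r,4))
E
python3 - <<'E'
from h import *
p,R,s=tool(); print(p,yaw(),R.as_matrix()[:,2],s["time"])
relt((.5665,.0195,.13,-.06,.35),(.5665,.0195,.06,-.06,.35))
E
```

```text
[0.56818924 0.01926842 0.1742994 ] -0.06157002004070258 [ 0.34529746 -0.02168598 -0.93824271] 36.55
[-0.0423 -0.0004  0.1024] [ 0.0019 -0.0066 -0.0029]
[-0.1029 -0.0004  0.2666] [ 0.0019 -0.0066 -0.0029]
```

Emit:
carry_out([
  [1,-0.0423,0,0.1024,0,0,0],
  [1,-0.075,0,0.19,0,0,0],
  [1,-0.1,0,0.26,0,0,0],
  [1,-0.1,0,0.26,0,0,0],
  [1,-0.1,0,0.26,0,0,0],
])

```text
time: 36.97
tool_pos: [0.5647, 0.0195, 0.0604]
tool_rot: [0.005, 0.984, -0.03, 0.173]
contact_force: [0.0, -0.2, 1.0]
gripper_width: 1.0
```

Emit:
carry_out([
  [0,0,0,0,0,0,0],
  [0,0,0,0,0,0,0],
  [0,0,0,0,0,0,0],
  [0,0,0,0,0,0,0],
  [0,0,0,0,0,0,0],
  [0,0,0,0,0,0,0],
])

```text
time: 37.47
tool_pos: [0.5657, 0.0206, 0.0623]
tool_rot: [0.004, 0.984, -0.031, 0.175]
contact_force: [-3.7, 4.9, 6.9]
gripper_width: 0.28
```

```bash
python3 - <<'E'
from h import *
p,R,s=tool(); print(p,yaw(),R.as_matrix()[:,2],s["time"],s["gripper_width"]*85,s["contact_force"])
d=np.array([np.cos(-.06),np.sin(-.06),0])
for L in (.04,.08,.112,.116): print(L,R.inv().apply(-d*L)/.4)
E
```

```text
[0.56573873 0.02062715 0.06234568] -0.06280505696695779 [ 0.34420819 -0.01902058 -0.93870066] 37.4667 23.785758628517804 [-3.68570394  4.85280922  6.93474931]
0.04 [-0.09387002  0.00019016 -0.03447294]
0.08 [-0.18774004  0.00038032 -0.06894587]
0.112 [-0.26283605  0.00053245 -0.09652422]
0.116 [-0.27222306  0.00055147 -0.09997151]
```

Emit:
carry_out([
  [0,-0.025,0,-0.0092,0,0,0],
  [0,-0.055,0,-0.02,0,0,0],
  [0,-0.09,0,-0.033,0,0,0],
  [0,-0.125,0,-0.046,0,0,0],
  [0,-0.16,0,-0.0588,0,0,0],
  [0,-0.195,0,-0.0716,0,0,0],
  [0,-0.225,0,-0.0827,0,0,0],
  [0,-0.25,0,-0.0918,0,0,0],
])

```text
time: 38.13
tool_pos: [0.4593, 0.0273, 0.0624]
tool_rot: [0.004, 0.984, -0.031, 0.176]
contact_force: [3.3, 6.2, 2.5]
gripper_width: 0.281
```

Emit:
carry_out([
  [0,-0.015,0,-0.0055,0,0,0],
  [0,-0.018,0,-0.0066,0,0,0],
  [0,-0.018,0,-0.0066,0,0,0],
  [0,-0.018,0,-0.0066,0,0,0],
  [0,-0.018,0,-0.0066,0,0,0],
])

```text
time: 38.55
tool_pos: [0.4531, 0.0277, 0.0626]
tool_rot: [0.004, 0.984, -0.03, 0.177]
contact_force: [9.3, 6.7, -3.9]
gripper_width: 0.282
```

```bash
python3 - <<'E'
from h import *
p,R,s=tool(); print(p,yaw(),R.as_matrix()[:,2],s["time"],s["gripper_width"]*85,s["contact_force"])
E
```

```text
[0.453102   0.02773064 0.06262025] -0.062231376565186146 [ 0.34887837 -0.01859244 -0.93698357] 38.55 23.998310561559148 [ 9.28374577  6.67201652 -3.86560396]
```

Emit:
carry_out([
  [1,0,0,0,0,0,0],
  [1,0,0,0,0,0,0],
  [1,0,0,0,0,0,0],
  [1,0.03,0,-0.09,0,0,0],
  [1,0.06,0,-0.18,0,0,0],
  [1,0.09,0,-0.27,0,0,0],
  [1,0.12,0,-0.36,0,0,0],
  [1,0.15,0,-0.45,0,0,0],
])

```text
time: 39.22
tool_pos: [0.4448, 0.0268, 0.252]
tool_rot: [0.006, 0.984, -0.031, 0.174]
contact_force: [1.6, -0.7, 0.2]
gripper_width: 0.999
```

Emit:
carry_out([
  [1,0.05,0,0,0,0,0],
  [1,0.12,0,0.04,0,0,0],
  [1,0.15,0,0.05,0,0,0],
  [1,0.15,0,0.05,0,0,0],
  [1,0.15,0,0.05,0,0,0],
  [1,0.15,0,0.05,0,0,0],
])

```text
time: 39.72
tool_pos: [0.5078, 0.023, 0.2514]
tool_rot: [0.006, 0.984, -0.03, 0.173]
contact_force: [-0.1, -0.0, -1.3]
gripper_width: 0.996
```

```bash
python3 - <<'E'
from h import *
c,im=shot("wrist","w17"); p,R,s=tool(); print(p,yaw(),R.as_matrix()[:,2],s["time"])
im=im[:,:,::-1].copy()
for b in boxes(im,c,.064): print(b)
print(w2px(c,[[.56,.0192,.064],[.4505,.0258,.085]]))
cv2.imwrite("pics/w17b.png",cv2.resize(im[:,120:440],(800*320//400,840*600//600//1),interpolation=cv2.INTER_CUBIC)[:600])
E
```

```text
[0.50779653 0.02307207 0.25164602] -0.06167088635202113 [ 0.34133401 -0.02133646 -0.93969987] 39.7667
('red', 0.5630768432617187, 0.01752865791320801, 79, 35, -3.3)
('green', 0.7541329345703125, 0.00803471565246582, 69, 50, -3.5)
[[278.07939158 205.69942985]
 [278.15032702 315.50347509]]
```

View pics/w17b.png

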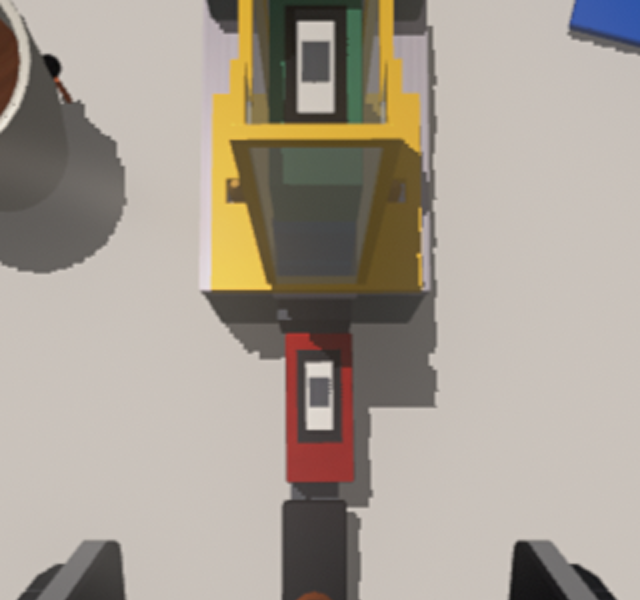

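The red box lies flat in the pulled-out pocket, and the stack above is held. I'll grip the red box with the same tilt.

```bash
python3 - <<'E'
from h import *
p,R,s=tool(); print(p)
relt((.562,.0185,.13,-.06,.35),(.562,.0185,.08,-.06,.35),(.562,.0185,.04,-.06,.35))
E
```

```text
[0.50779653 0.02307207 0.25164602]
[0.0238 0.003  0.3323] [ 0.0017  0.0019 -0.0031]
[-0.019   0.0029  0.4497] [ 0.0017  0.0019 -0.0031]
[-0.0532  0.0029  0.5437] [ 0.0017  0.0019 -0.0031]
```

Emit:
carry_out([
  [1,0.0238,0.003,0.1,0,0,-0.003],
  [1,0.0238,0.003,0.2,0,0,-0.003],
  [1,0.0238,0.003,0.29,0,0,-0.003],
  [1,0.0238,0.003,0.3323,0,0,-0.003],
  [1,0.0238,0.003,0.3323,0,0,-0.003],
  [1,0.0238,0.003,0.3323,0,0,-0.003],
  [1,0.0238,0.003,0.3323,0,0,-0.003],
])

```text
time: 40.35
tool_pos: [0.5634, 0.0184, 0.1326]
tool_rot: [0.006, 0.984, -0.03, 0.175]
contact_force: [-0.6, -1.1, 1.1]
gripper_width: 1.001
```

```bash
python3 - <<'E'
from h import *
p,R,s=tool(); print(p,yaw(),s["contact_force"])
relt((.562,.0185,.08,-.06,.35),(.562,.0185,.04,-.06,.35))
E
```

```text
[0.56344917 0.01844607 0.13255228] -0.059879383550012044 [-0.64668818 -1.06850153  1.1215361 ]
[-0.0488 -0.      0.122 ] [ 0.0018 -0.0054  0.0002]
[-8.330e-02 -1.000e-04  2.159e-01] [ 0.0018 -0.0054  0.0002]
```

Emit:
carry_out([
  [1,-0.0488,0,0.122,0,0,0],
  [1,-0.083,0,0.2155,0,0,0],
  [1,-0.083,0,0.2155,0,0,0],
  [0,-0.083,0,0.2155,0,0,0],
  [0,-0.083,0,0.2155,0,0,0],
  [0,-0.083,0,0.2155,0,0,0],
  [0,-0.083,0,0.2155,0,0,0],
  [0,-0.083,0,0.2155,0,0,0],
])

```text
time: 41.02
tool_pos: [0.564, 0.0182, 0.0419]
tool_rot: [0.006, 0.984, -0.03, 0.177]
contact_force: [-1.6, -0.1, 6.5]
gripper_width: 0.407
```

```bash
python3 - <<'E'
from h import *
p,R,s=tool(); print(p,yaw(),R.as_matrix()[:,2],s["contact_force"],s["gripper_width"]*85)
relt((.562,.0185,.12,-.06,.35),(.55,.02,.20,-.06,.35),(.4134,.37,.16,.23,.35))
E
```

```text
[0.56400729 0.01824018 0.04189543] -0.05988203103145118 [ 0.34818001 -0.0219436  -0.93717083] [-1.61428498 -0.10522666  6.50853893] 34.574698496601386
[ 0.0634 -0.0002 -0.1848] [ 0.0021 -0.0127  0.0002]
[ 0.1049 -0.0019 -0.3827] [ 0.0021 -0.0127  0.0002]
[-0.2985 -0.8548 -0.4271] [ 0.2027 -0.0123 -0.544 ]
```

Emit:
carry_out([
  [0,0.005,0,-0.02,0,0,0],
  [0,0.025,0,-0.08,0,0,0],
  [0,0.05,0,-0.15,0,0,0],
  [0,0.075,0,-0.23,0,0,0],
  [0,0.095,0,-0.31,0,0,0],
  [0,0.105,0,-0.38,0,0,0],
  [0,0.105,0,-0.38,0,0,0],
  [0,0.105,0,-0.38,0,0,0],
])

```text
time: 41.68
tool_pos: [0.5498, 0.0193, 0.1991]
tool_rot: [0.006, 0.984, -0.03, 0.177]
contact_force: [-0.1, -0.6, -0.7]
gripper_width: 0.408
```

```bash
python3 - <<'E'
from h import *
p,R,s=tool(); print(p,yaw(),s["contact_force"],s["gripper_width"]*85)
relt((.4134,.37,.16,.23,.35))
E
```

```text
[0.54977798 0.01929974 0.19914282] -0.05982785869569706 [-0.10079215 -0.57055174 -0.67376347] 34.71680268579529
[-0.4023 -0.8547 -0.0459] [ 0.2025 -0.0109 -0.544 ]
```

Emit:
carry_out([
  [0,-0.04,-0.085,-0.005,0.05,0,-0.136],
  [0,-0.085,-0.18,-0.01,0.1,-0.003,-0.27],
  [0,-0.125,-0.265,-0.015,0.15,-0.006,-0.4],
  [0,-0.165,-0.35,-0.02,0.2025,-0.011,-0.544],
  [0,-0.205,-0.435,-0.024,0.2025,-0.011,-0.544],
  [0,-0.245,-0.52,-0.028,0.2025,-0.011,-0.544],
  [0,-0.285,-0.605,-0.033,0.2025,-0.011,-0.544],
  [0,-0.325,-0.69,-0.038,0.2025,-0.011,-0.544],
])

```text
time: 42.35
tool_pos: [0.436, 0.3034, 0.1626]
tool_rot: [-0.02, 0.979, 0.113, 0.169]
contact_force: [0.9, 0.1, -0.1]
gripper_width: 0.408
```

```bash
python3 - <<'E'
from h import *
p,R,s=tool(); print(p,yaw(),s["contact_force"],s["gripper_width"]*85)
relt((.4134,.37,.1,.23,.35))
E
```

```text
[0.43602443 0.30341522 0.16258427] 0.22941547001577187 [ 0.9206466   0.05706219 -0.07401662] 34.69401083681048
[-0.0686 -0.1748  0.1419] [-0.002   0.0172 -0.0011]
```

Emit:
carry_out([
  [0,-0.03,-0.08,0.04,0,0,0],
  [0,-0.055,-0.14,0.1,0,0,0],
  [0,-0.0686,-0.175,0.142,0,0,0],
  [0,-0.0686,-0.175,0.142,0,0,0],
  [0,-0.0686,-0.175,0.142,0,0,0],
  [0,-0.0686,-0.175,0.142,0,0,0],
  [0,-0.0686,-0.175,0.142,0,0,0],
  [0,-0.0686,-0.175,0.142,0,0,0],
])

```text
time: 43.02
tool_pos: [0.4169, 0.3689, 0.1038]
tool_rot: [-0.021, 0.979, 0.112, 0.171]
contact_force: [0.8, -0.3, -1.2]
gripper_width: 0.409
```

```bash
python3 - <<'E'
from h import *
p,R,s=tool(); print(p,yaw(),R.as_matrix()[:,2],s["contact_force"],s["gripper_width"]*85)
relt((.4134,.37,.03,.23,.36),(.4134,.37,.020,.23,.36))
E
```

```text
[0.41687026 0.36890001 0.10382311] 0.22727399769468382 [ 0.33029389  0.07962426 -0.94051365] [ 0.76148132 -0.30295743 -1.22701037] 34.797063327887585
[-0.0701 -0.0041  0.1709] [-0.0044  0.0267 -0.0052]
[-0.0786 -0.004   0.1944] [-0.0044  0.0267 -0.0052]
```

Emit:
carry_out([
  [0,-0.04,0,0.1,0,0.01,0],
  [0,-0.068,0,0.165,0,0.01,0],
  [0,-0.074,0,0.18,0,0.01,0],
  [0,-0.077,0,0.19,0,0.01,0],
  [0,-0.077,0,0.19,0,0.01,0],
  [0,-0.077,0,0.19,0,0.01,0],
  [0,-0.077,0,0.19,0,0.01,0],
])

```text
time: 43.6
tool_pos: [0.4136, 0.3694, 0.0222]
tool_rot: [-0.022, 0.978, 0.112, 0.174]
contact_force: [0.3, 1.3, -1.0]
gripper_width: 0.414
```

```bash
python3 - <<'E'
from h import *
p,R,s=tool(); print(p,yaw(),R.as_matrix()[:,2],s["contact_force"],s["gripper_width"]*85)
for t in (.03,.06,.12,.2): print(R.inv().apply([-.0,0,t])/.4)
E
```

```text
[0.41361808 0.36936737 0.02220938] 0.22832103471619003 [ 0.33507543  0.08152317 -0.93865778] [ 0.27298867  1.25333165 -0.98413293] 35.20486413346435
[ 0.02586254 -0.00025102 -0.07039933]
[ 0.05172507 -0.00050204 -0.14079867]
[ 0.10345015 -0.00100409 -0.28159733]
[ 0.17241691 -0.00167348 -0.46932889]
```

Emit:
carry_out([
  [1,0,0,0,0,0,0],
  [1,0,0,0,0,0,0],
  [1,0,0,0,0,0,0],
  [1,0.026,0,-0.07,0,0,0],
  [1,0.06,0,-0.165,0,0,0],
  [1,0.095,0,-0.26,0,0,0],
  [1,0.13,0,-0.355,0,0,0],
  [1,0.16,0,-0.44,0,0,0],
])

```text
time: 44.27
tool_pos: [0.4125, 0.3685, 0.2107]
tool_rot: [-0.022, 0.978, 0.113, 0.173]
contact_force: [0.4, 0.2, -0.6]
gripper_width: 0.997
```

```bash
python3 - <<'E'
from h import *
p,R,s=tool(); print(p,yaw())
c,im=shot("top","t3"); im=im[:,:,::-1].copy()
for b in boxes(im,c,.042): print(b)
relt((.4531,.0275,.16,-.06,.35))
E
```

```text
[0.412457   0.36845159 0.21074365] 0.22909347677766267
('green', 0.2598939514160156, -0.7293677978515625, 100, 34, -0.1)
('green', 0.7042498168945313, 0.014378390312194823, 82, 38, -3.7)
[-0.1505  0.8589  0.097 ] [-0.2197 -0.0273  0.5384]
```

Emit:
carry_out([
  [1,-0.1505,0.859,0.097,-0.2197,-0.02,0.538],
  [1,-0.1505,0.859,0.097,-0.2197,-0.02,0.538],
  [1,-0.1505,0.859,0.097,-0.2197,-0.02,0.538],
  [1,-0.1505,0.859,0.097,-0.2197,-0.02,0.538],
  [1,-0.1505,0.859,0.097,-0.2197,-0.02,0.538],
  [1,-0.1505,0.859,0.097,-0.2197,-0.02,0.538],
  [1,-0.1505,0.859,0.097,-0.2197,-0.02,0.538],
  [1,-0.1505,0.859,0.097,-0.2197,-0.02,0.538],
])

```text
time: 44.98
tool_pos: [0.4465, 0.0396, 0.1526]
tool_rot: [0.01, 0.985, -0.028, 0.17]
contact_force: [1.5, -0.9, -0.1]
gripper_width: 0.996
```

Emit:
carry_out([
  [1,0,0,0,0,0,0],
  [1,0,0,0,0,0,0],
  [1,0,0,0,0,0,0],
])

```text
time: 45.23
tool_pos: [0.4467, 0.0413, 0.1527]
tool_rot: [0.01, 0.985, -0.029, 0.169]
contact_force: [-0.3, 0.1, -0.1]
gripper_width: 0.998
```

```bash
python3 - <<'E'
from h import *
p,R,s=tool(); print(p,yaw(),R.as_matrix()[:,2])
c,im=shot("top","t4"); im=im[:,:,::-1].copy()
for b in boxes(im,c,.042): print(b)
relt((.4531,.0275,.12,-.06,.35),(.4531,.0275,.062,-.06,.35))
k=w2px(c,[[.4504,.0258,.085]])[0]; print(k); tr=w2px(c,[[.4134,.37,.006]])[0]
a=cv2.resize(im[int(tr[1])-45:int(tr[1])+45,int(tr[0])-50:int(tr[0])+50],None,fx=4,fy=4,interpolation=cv2.INTER_CUBIC)
cv2.imwrite("pics/t4c.png",a)
E
```

```text
[0.4467128  0.04129315 0.15272835] -0.05782422839791062 [ 0.33285424 -0.02991245 -0.94250374]
('red', 0.4126596374511719, 0.3648427124023437, 81, 41, 12.3)
('green', 0.25983218383789064, -0.7299326782226563, 101, 33, -2.5)
('green', 0.7042144165039063, 0.012080082893371582, 84, 37, 0.4)
[-0.0106  0.035   0.0838] [0.0185 0.0186 0.0086]
[-0.059   0.0335  0.2205] [0.0185 0.0186 0.0086]
[262.52268499 237.97935291]
```

View pics/t4c.png

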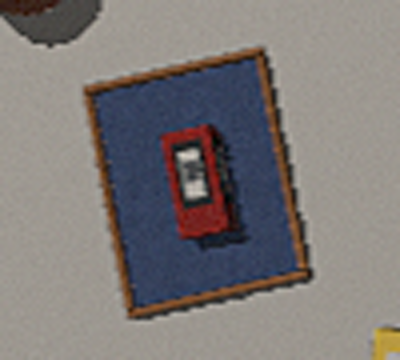

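Red lies flat in the middle of the tray at (197,182). Next I push the drawer home.

Emit:
carry_out([
  [1,-0.0106,0.035,0.0838,0.0185,0.0186,0.0086],
  [1,-0.035,0.034,0.155,0.0185,0.0186,0.0086],
  [1,-0.059,0.0335,0.2205,0.0185,0.0186,0.0086],
  [1,-0.059,0.0335,0.2205,0.0185,0.0186,0.0086],
  [1,-0.059,0.0335,0.2205,0.0185,0.0186,0.0086],
])

```text
time: 45.7
tool_pos: [0.4517, 0.0286, 0.0604]
tool_rot: [0.005, 0.985, -0.028, 0.172]
contact_force: [-0.2, 0.0, 0.1]
gripper_width: 1.002
```

Emit:
carry_out([
  [0,0,0,0,0,0,0],
  [0,0,0,0,0,0,0],
  [0,0,0,0,0,0,0],
  [0,0,0,0,0,0,0],
  [0,0,0,0,0,0,0],
  [0,0,0,0,0,0,0],
])

```text
time: 46.2
tool_pos: [0.4542, 0.0276, 0.0635]
tool_rot: [0.004, 0.984, -0.031, 0.175]
contact_force: [-0.5, 6.2, 4.2]
gripper_width: 0.282
```

```bash
python3 - <<'E'
from h import *
p,R,s=tool(); print(p,yaw(),R.as_matrix()[:,2],s["gripper_width"]*85,s["contact_force"])
d=np.array([np.cos(-.06),np.sin(-.06),0])
for L in (.04,.1,.112,.116): print(L,R.inv().apply(d*L)/.4)
E
```

```text
[0.45424017 0.02762687 0.06353282] -0.06297823686585557 [ 0.34513774 -0.01833895 -0.93837286] 23.98402464258615 [-0.48693638  6.17037576  4.15864018]
0.04 [ 0.09383742 -0.00017965  0.03456164]
0.1 [ 0.23459355 -0.00044913  0.08640409]
0.112 [ 0.26274477 -0.00050302  0.09677258]
0.116 [ 0.27212851 -0.00052099  0.10022874]
```

Emit:
carry_out([
  [0,0.025,0,0.0092,0,0,0],
  [0,0.055,0,0.0202,0,0,0],
  [0,0.09,0,0.0331,0,0,0],
  [0,0.125,0,0.046,0,0,0],
  [0,0.16,0,0.0589,0,0,0],
  [0,0.195,0,0.0718,0,0,0],
  [0,0.225,0,0.0829,0,0,0],
  [0,0.25,0,0.0921,0,0,0],
])

```text
time: 46.87
tool_pos: [0.5617, 0.0209, 0.0635]
tool_rot: [0.004, 0.984, -0.031, 0.176]
contact_force: [-2.3, 5.5, 8.2]
gripper_width: 0.284
```

Emit:
carry_out([
  [0,0.012,0,0.0044,0,0,0],
  [0,0.02,0,0.0074,0,0,0],
  [0,0.02,0,0.0074,0,0,0],
  [0,0.02,0,0.0074,0,0,0],
  [0,0.02,0,0.0074,0,0,0],
])

```text
time: 47.28
tool_pos: [0.566, 0.0206, 0.0631]
tool_rot: [0.005, 0.985, -0.03, 0.171]
contact_force: [-25.8, 5.6, 25.2]
gripper_width: 0.28
```

```bash
python3 - <<'E'
from h import *
p,R,s=tool(); print(p,yaw(),R.as_matrix()[:,2],s["contact_force"])
for t in (.03,.2): print(R.inv().apply([-.0,0,t])/.4)
E
```

```text
[0.56603317 0.02061017 0.06309326] -0.06038468006906733 [ 0.33593981 -0.01931436 -0.9416854 ] [-25.79743916   5.61091474  25.216748  ]
[ 2.52369959e-02 -7.02119686e-05 -7.06264052e-02]
[ 1.68246639e-01 -4.68079790e-04 -4.70842701e-01]
```

Emit:
carry_out([
  [0,-0.008,0,-0.003,0,0,0],
  [1,-0.008,0,-0.003,0,0,0],
  [1,-0.008,0,-0.003,0,0,0],
  [1,-0.008,0,-0.003,0,0,0],
  [1,0.02,0,-0.075,0,0,0],
  [1,0.055,0,-0.17,0,0,0],
  [1,0.085,0,-0.26,0,0,0],
  [1,0.1,0,-0.35,0,0,0],
])

```text
time: 47.95
tool_pos: [0.558, 0.0197, 0.2088]
tool_rot: [0.006, 0.984, -0.03, 0.174]
contact_force: [0.8, -0.4, 0.5]
gripper_width: 1.003
```

Emit:
carry_out([
  [1,0,0,-0.1,0,0,0],
  [1,-0.05,0,-0.2,0,-0.2,0],
  [1,-0.05,0,-0.3,0,-0.4,0],
  [1,-0.05,0,-0.35,0,-0.6,0],
  [1,-0.05,0,-0.35,0,-0.7,0],
  [1,-0.05,0,-0.35,0,-0.7,0],
  [1,-0.05,0,-0.35,0,-0.7,0],
  [1,-0.05,0,-0.35,0,-0.7,0],
])

```text
time: 48.62
tool_pos: [0.4903, 0.0242, 0.3295]
tool_rot: [0.0, 1.0, -0.031, -0.001]
contact_force: [0.4, 0.7, 1.2]
gripper_width: 0.997
```

```bash
python3 - <<'E'
from h import *
c,im=shot("wrist","w18"); c2,im2=shot("scene","s3"); p,R,s=tool(); print(p,yaw(),R.as_matrix()[:,2],s["time"],s["contact_force"])
a=cv2.resize(im[0:250,180:360,::-1],None,fx=2.4,fy=2.4,interpolation=cv2.INTER_CUBIC)
b=cv2.resize(im2[150:320,180:345,::-1],None,fx=2.2,fy=2.2,interpolation=cv2.INTER_CUBIC)
o=np.zeros((600,800,3),np.uint8); o[:a.shape[0],:a.shape[1]]=a; o[:b.shape[0],432:432+b.shape[1]]=b
cv2.imwrite("pics/m2.png",o)
E
```

```text
[0.4901012  0.0243475  0.32967475] -0.06134927980136038 [-2.14992099e-03 -1.33538190e-04 -9.99997680e-01] 48.7167 [ 0.77767555 -0.12940164  0.46998246]
```

View pics/m2.png

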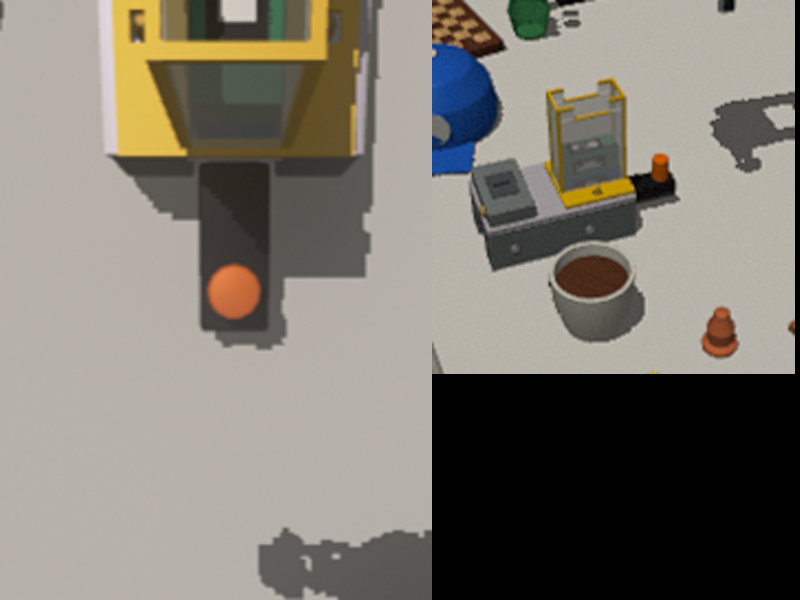

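The stack has dropped by one and the magazine is still over its pegs. I'll check the drawer and magazine numerically.

```bash
python3 - <<'E'
from h import *
c=load("w18"); f=lambda x,y,z:px2w(c,(180+x/2.4,y/2.4),z)[0][:2]
a=-.06;D=np.array([[np.cos(a),np.sin(a)],[-np.sin(a),np.cos(a)]]); S=np.array([.672,.0125])
for n,P in (("knob (-110)",(234,291,.085)),("rim FL (-49,25)",(147,60,.226)),("rim FR",(328,60,.226)),("flange FL (-52,54)",(117,155,.082)),("flange FR",(357,155,.082))): print(n,(D@(f(*P)-S)).round(4))
E
```

```text
knob (-110) [-0.111   0.0007]
rim FL (-49,25) [-0.0489  0.0247]
rim FR [-0.0489 -0.0257]
flange FL (-52,54) [-0.0514  0.054 ]
flange FR [-0.0514 -0.0554]
```

```bash
python3 -c "
from plant import manip
print(manip.job_done())"
```

```text
the job is handed in; nothing more can be done
None
```

The job is handed in at about 49 s of the 210 s, but it reports no verdict, so the checks below are my own.

**What I did:**
- Pushed the drawer home and seated the magazine over both pegs.
- Loaded red, blue, blue, then green. No second green was on the table, and I left both yellow look-alikes alone.
- Pulled the drawer out about 112 mm to vend red, put the red box in the tray, and pushed the drawer home again.

**Last checks:**
- **Magazine:** It measures within about 2 mm of the seat, square and flat, with the pegs showing in its holes.
- **Stack:** It dropped by one level after vending, with green lying flat on top. I did not measure the heights of the two blue boxes.
- **Red box:** It lies flat near the middle of the tray.
- **Arm:** The gripper is clear of everything.

**What went wrong or disagreed:**
- The first try at inserting red caught on the magazine rim at about 25 N; I realigned it by about 4 mm and it went in freely.
- The final push on the drawer met its stop at about 26 N.
- The knob measured 111 mm from the seat at the end, against 110 mm nominal and 108.5 mm measured when it was home earlier. The drawer could therefore be up to about 2.5 mm open, which is inside the 6 mm limit.
- I viewed 16 pictures, two over the budget of 14.

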